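Put the ring stretcher's mandrels away

ROBOT

A 6-joint arm with a two-finger parallel gripper is mounted at the origin on the work surface. World frame = base frame: x ahead of the robot, y to its left, z up, the work surface at z = 0. Lengths are in mm, angles in degrees, forces in N, time in s.
With the tool pointing down it reaches from about 300 to 850 mm from the base axis. Payload 4.2 kg.
Tool frame: the origin (TCP) lies midway between the tips of the shut fingers; the grasp point (between the pads) lies 19 mm behind it (env.grip_depth is the distance from the TCP to the grasp point, in mm); z points along the fingers, y is the line along which they close (so a half turn about z gives the same grasp; the last joint's range is limited). The gripper opens to 91 mm and grips with 3 to 60 N. Pads are 32 mm wide; open, the fingers measure 118 mm over their backs; the gripper's body (76 mm by 178 mm) begins 60 mm behind the grasp point.
Start: joints at [71.906, 18.312, 89.639, -0, 72.044, -1.146], TCP at [167.618, 550.045, 191.076] pointing down, gripper open.
Joint ranges: [-177.97, 177.97], [-48.28, 115.42], [12.27, 149.76], [-77.06, 257.06], [2.81, 150.46], [-146.56, 146.56]. Speed limits (degrees/s): [147.25, 147.25, 180, 180, 180, 180].

INTERFACE

Orientations are given as [roll, pitch, yaw] about the fixed x, y, z axes, in that order (R = Rz(yaw) Ry(pitch) Rx(roll)).
In Python, from workcell import env, eyes gives the robot as it stands.
- The arm moves only by the tool send_rows, never from a script. Its argument "motion" is a list of rows, each a list of 7 numbers: the shift along the world's x, y, z normalised to -1 to 1, where 1 is 0.5 m, then the turn, a rotation vector about the world's x, y, z normalised to -1 to 1, where 1 is 60 degrees, then the opening, from -1 (shut) to 1 (fully open). A call has 1 to 20 rows; each row is the pose to reach, as a shift and turn from the pose commanded when the call began; what a row does not reach only later rows make up. A row lasts 1/8 s, in which the tool goes at most 62.5 mm and 10.7 degrees, less where a joint would pass 70% of its speed; a pose out of reach is approached as far as the arm can. A call with a number of a shift or a turn outside -1 to 1 is refused whole. A call with a gripper value outside its range is refused whole. The fingers move at their own pace and stop on an object; "squeeze" is the grip in N (left out, the last holds). Time passes only in rows, so rows that repeat a pose let the fingers close. It gives the time, the measured TCP pose, the force, the opening and the grip force at its end, in the units of the state.
- env.state(): the state, without advancing time (a new reading comes with each control period).
- eyes.grab_frame(name): name is "scene" or "top" or "wrist"; returns a dict with "pixels" (480x640x3 uint8, red, green, blue), "depth" (480x640 float32, mm along the optical axis (not along the pixel's ray), 0 where there is no reading), "fx", "fy", "cx", "cy" (pixels), "R" (3x3) and "t" (3): a world point X has camera coordinates R X + t; the wrist camera has in their place "T_tool_cam" (4x4, takes a point from camera to tool coordinates, whose origin is the TCP and whose axes are the flange's). Camera axes: x right, y down, z forward; pixel columns grow to the right and rows downward; lengths in mm; the calibration is good to about 2 mm. A picture is of the moment at which its call begins: read the wrist's pose just before it.
- env.job_done(): hands the job in; it is judged then, once.
The state is a dict: "time_s": time; "qpos": joint angles; "qvel": joint speeds; "effort": joint torques, N m; "ee_pos": TCP position; "ee_rot": TCP orientation; "force": force on the tool from outside, world axes, zero at the start; "torque": the same for the moment, N m; "gripper_width": finger opening in mm; "gripper_force": force on a finger pad.
Only numpy, scipy, OpenCV 4.12 (cv2) and the standard library are available. Lean on these libraries where they do the work, as an engineer would, in place of code of your own. Each camera call takes 0.05 s, during which the arm holds its last target. There are 200 camera calls.

TASK

Clear the ring stretcher: break each tapered mandrel in its bed free with a twist, draw it out and stand it in a pocket of the wooden case, fully home, and stand every brass sizing collar in the case's collar tray. When everything is in, shut the lid fully. Leave the mallet, the ring blank, the wax tin and the caliper where they are.

Things in the scene. Friction and masses are not known exactly. Their poses are not given: they have to be found in the camera images.
- stretcher: Green cast-iron hand-crank ring stretcher, bolted down; origin under its bed's centre, z up. Bed 200 (x) x 180 (y) x 70 mm high; flat top with taper seats at x, y = (+-40, +-40) mm. Gear case at its -y side (y -90 to -175, 157 high, 130 wide), crank with red knob beyond, to y -275; feet 14 high out to x +-127. Draw-screw already slack: crank not needed.
- case: Fixed dark wooden case 230 (x) x 190 (y) mm; origin under its centre, z up. Block x -115 to 35, 62 mm high: four square pockets 42 wide, 56 deep, at x, y = (-75,-42), (-75,28), (-5,-42), (-5,28); any mandrel fits any, its flange resting on the block. Collar tray x 35 to 109, y -75 to 89: floor at 56 mm, rim 6 mm high. Deep lid hinged along the +y side.
- lid (a joint): Angle of the case's deep lid, rad: 0 shut, 1.75 fully open, leaning back; turns about the case's x axis line through point lid_hinge, opening lifts its -y edge. 230 x 190 mm, 84 mm deep, 0.4 kg. Stiff (0.16 N m), damped hinge: it stays open, below about 0.3 rad sinks shut by itself. Push it over from behind, on its outer (+y when open) face.
- lid_hinge (a point): Middle of the lid's hinge line, on the case's +y side: at (0, 95, 62.5) mm in the case's frame.
- lid_edge (a point): Middle of the lid's free outer edge (where its top and its front meet), 190 mm from the hinge line along the lid and 84 mm from its open face.
- mandrel1: Steel mandrel, red marks, 114 mm, 0.4 kg, may be absent. Origin: centre of flange's underside, z up its axis. Flange 50 mm wide to z 8; cone 38-29 wide to 30; grip end 30 to 66 with flats 18 apart across x, 24 wide along y. Below: taper 36-28 wide, tang, to -48. Stuck in its seat: no straight pull frees it; turned 50-80 degrees either way about z (0.15 N m) it lifts out.
- mandrel2: Steel mandrel, yellow marks, 114 mm, 0.4 kg, may be absent. Origin: centre of flange's underside, z up its axis. Flange 50 mm wide to z 8; cone 38-29 wide to 30; grip end 30 to 66 with flats 18 apart across x, 24 wide along y. Below: taper 36-28 wide, tang, to -48. Stuck in its seat: no straight pull frees it; turned 50-80 degrees either way about z (0.15 N m) it lifts out.
- mandrel3: Steel mandrel, blue marks, 114 mm, 0.4 kg, may be absent. Origin: centre of flange's underside, z up its axis. Flange 50 mm wide to z 8; cone 38-29 wide to 30; grip end 30 to 66 with flats 18 apart across x, 24 wide along y. Below: taper 36-28 wide, tang, to -48. Stuck in its seat: no straight pull frees it; turned 50-80 degrees either way about z (0.15 N m) it lifts out.
- mandrel4: Steel mandrel, green marks, 114 mm, 0.4 kg, may be absent. Origin: centre of flange's underside, z up its axis. Flange 50 mm wide to z 8; cone 38-29 wide to 30; grip end 30 to 66 with flats 18 apart across x, 24 wide along y. Below: taper 36-28 wide, tang, to -48. Stuck in its seat: no straight pull frees it; turned 50-80 degrees either way about z (0.15 N m) it lifts out.
- collar1: Brass sizing collar, may be absent: a plain ring 50 mm across outside, 36 mm bore, 34 mm high, 0.25 kg, standing on the counter with its bore upright. Origin: centre of its underside; z up along its axis.
- collar2: Brass sizing collar, may be absent: a plain ring 50 mm across outside, 36 mm bore, 34 mm high, 0.25 kg, standing on the counter with its bore upright. Origin: centre of its underside; z up along its axis.
- mallet: Boxwood mallet lying beyond the work, to be left alone. Head 52 mm across, 85 mm long, at its origin (along its y); handle 190 mm along its -x. Height 52 mm.
- ring_blank: Silver ring blank, 25 mm across, 8 mm high, lying on a steel block 75 x 75 x 20 mm; to be left alone. Origin: centre of its underside.
- wax_tin: Round tin with a yellow lid, 70 mm across, 26 mm high; to be left alone. Origin: centre of its underside.
- caliper: Digital caliper lying flat, 200 mm long (along its x), 14 mm high; to be left alone. Origin: middle of its beam's underside.

How it is judged (in metres and radians):
On the way, in this order (a step that is already met when the one before it is completed fails the run):
1. every mandrel has been turned free and drawn out of its seat (80 mm away from it) (distance of each of mandrel1, mandrel2, mandrel3, mandrel4 from where it was at the start of the episode above 0.08 m), for 0.2 s.
2. every mandrel stands in a pocket of the case and every collar in its tray (z of mandrel1 in the frame of case between 0.056 and 0.068 m and x of mandrel1 in the frame of case between -0.11 and 0.03 m and y of mandrel1 in the frame of case between -0.08 and 0.08 m and angle between each of mandrel1, mandrel2, mandrel3, mandrel4, collar1, collar2's own z axis and vertical below 0.15 rad and z of mandrel2 in the frame of case between 0.056 and 0.068 m and x of mandrel2 in the frame of case between -0.11 and 0.03 m and y of mandrel2 in the frame of case between -0.08 and 0.08 m and z of mandrel3 in the frame of case between 0.056 and 0.068 m and x of mandrel3 in the frame of case between -0.11 and 0.03 m and y of mandrel3 in the frame of case between -0.08 and 0.08 m and z of mandrel4 in the frame of case between 0.056 and 0.068 m and x of mandrel4 in the frame of case between -0.11 and 0.03 m and y of mandrel4 in the frame of case between -0.08 and 0.08 m and z of collar1 in the frame of case between 0.05 and 0.062 m and x of collar1 in the frame of case between 0.035 and 0.115 m and y of collar1 in the frame of case between -0.095 and 0.095 m and z of collar2 in the frame of case between 0.05 and 0.062 m and x of collar2 in the frame of case between 0.035 and 0.115 m and y of collar2 in the frame of case between -0.095 and 0.095 m), for 0.2 s.
At the end, for the whole second after the job is handed in: Every mandrel stands in a pocket of the case (upright within 0.15 rad, flange within 6 mm of the block's top), every collar stands upright in the collar tray (within 6 mm of its floor), and the lid is shut (within 0.04 rad) (all of step 2 and value of joint lid below 0.04 rad); the robot touches nothing.
It fails at once if the mallet is disturbed (moved more than 40 mm) (distance of mallet from where it was at the start of the episode above 0.04 m).
It fails at once if the ring blank is disturbed (moved more than 40 mm) (distance of ring_blank from where it was at the start of the episode above 0.04 m).
It fails at once if the wax tin is disturbed (moved more than 40 mm) (distance of wax_tin from where it was at the start of the episode above 0.04 m).
It fails at once if the caliper is disturbed (moved more than 40 mm) (distance of caliper from where it was at the start of the episode above 0.04 m).
Of mandrel1, mandrel2, mandrel3, mandrel4 only 3 to 4 are there at a start; the rules pass over those that are not, and their reading is None.
Of collar1, collar2 only 1 to 2 are there at a start; the rules pass over those that are not, and their reading is None.
At some moment in a run one of collar1, collar2 may be knocked a few centimetres aside while the robot is not near it.
It also fails if it takes over 210 s, if anything falls off the work surface, if the arm or the gripper's body presses on something with over 40 N, if the wrist force passes 120 N, or if a joint passes its speed limit or range.

## Working session

There is one attempt and no reset: what is moved stays moved. The work goes in short steps, Python scripts to look and compute and a tool call to move; the robot and the scene stay as the last step left them, time stands still between calls to the robot, and variables do not carry over. Pictures are saved under pics/ and viewed, at most 14 in all, crops included, and the job is handed in when it is done.

Besides the shell and the picture viewer there is one more tool, called after "Call:" as name([rows], argument=value, ...), one row to a line, values as JSON. send_rows: Moves the arm, as the interface text tells. Its arguments: {"type":"object","properties":{"motion":{"type":"array"},"squeeze":{"type":"number"}},"required":["motion"]}

```bash
ls; mkdir -p pics; cat > h.py <<'E'
import numpy as np, cv2
from workcell import env, eyes
from scipy.spatial.transform import Rotation as Ro
def grab(name):
    s=env.state(); f=eyes.grab_frame(name)
    if name=="wrist":
        T=np.array(f["T_tool_cam"]); r=Ro.from_euler('xyz',s["ee_rot"],degrees=True).as_matrix()
        Rc=r@T[:3,:3]; o=r@T[:3,3]+np.array(s["ee_pos"])
    else:
        Rc=np.array(f["R"]).T; o=-Rc@np.array(f["t"])
    f["Rc"],f["o"]=Rc,o
    return f
def pts(f):
    v,u=np.mgrid[:480,:640]; d=f["depth"]
    c=np.stack([(u-f["cx"])/f["fx"]*d,(v-f["cy"])/f["fy"]*d,d],-1)
    P=c@f["Rc"].T+f["o"]; P[d<=0]=np.nan
    return P
def ray(f,u,v,z):
    d=f["Rc"]@np.array([(u-f["cx"])/f["fx"],(v-f["cy"])/f["fy"],1]); return f["o"]+d*(z-f["o"][2])/d[2]
def save(f,n): cv2.imwrite("pics/"+n,f["pixels"][:,:,::-1])
E
python3 - <<'E'
from h import *
print(env.state())
for n in("scene","top"):
    f=grab(n); save(f,n+"0.png"); P=pts(f); np.savez(n+"0.npz",P=P,rgb=f["pixels"]); print(n,f["o"],f["Rc"].round(3).tolist(),f["fx"])
E
```

```text
pics
{'time_s': 0.0, 'qpos': array([ 7.19055779e+01,  1.83512500e+01,  8.97062121e+01, -1.35747009e-03,
        7.20426015e+01, -1.14611159e+00]), 'qvel': array([ 0.10346316, -0.02787269, -0.07387105,  0.05701232,  0.00534404,
       -0.07147681]), 'effort': array([-2.55232160e-03, -4.12466097e+01, -2.31967467e+01,  7.25103356e-02,
        4.58805438e-02, -1.43132402e-04]), 'ee_pos': array([167.4593023 , 549.5123468 , 190.22554091]), 'ee_rot': array([-1.79899931e+02, -7.11128313e-04,  1.63052109e+02]), 'force': array([-0.08186801,  0.53299921, -0.43765904]), 'torque': array([-0.06081975, -0.03000862,  0.01877034]), 'gripper_force': 0.0, 'gripper_width': 90.99346932271433}
scene [1227.21858886 -166.20088617 1014.82460089] [[0.288, 0.748, -0.598], [0.958, -0.223, 0.182], [0.002, -0.625, -0.781]] 536.8227818977916
top [ 475.24899804   32.46347153 1288.85578632] [[-0.014, -0.998, 0.061], [-1.0, 0.014, 0.002], [-0.003, -0.061, -0.998]] 489.33729096201694
```

View pics/top0.png

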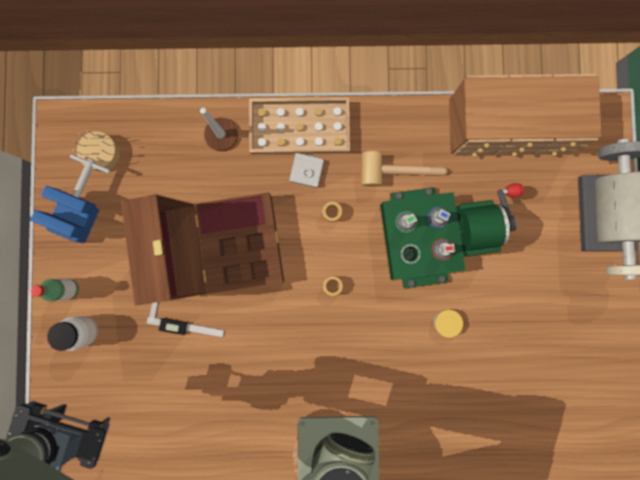

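View pics/scene0.png

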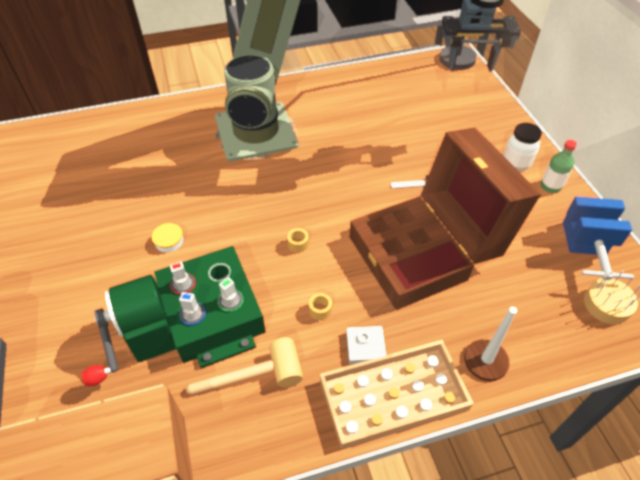

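The top view shows three mandrels in the bed: green (407,220), blue (440,215) and red (445,249). One seat is empty at (411,254). Collars are at (332,211) and (333,286), and the open case is around (240,245) with its lid to the left. The scene view agrees.

```bash
python3 - <<'E'
from h import *
def big(m):
    n,l,s,c=cv2.connectedComponentsWithStats(m.astype(np.uint8)); return [(l==i) for i in range(1,n) if s[i,4]>12]
for n in("top","scene"):
    z=np.load(n+"0.npz"); P=z["P"]; hsv=cv2.cvtColor(z["rgb"],cv2.COLOR_RGB2HSV); H,S,V=[hsv[...,i].astype(int) for i in range(3)]
    Z=P[...,2]; reg=(P[...,0]>280)&(P[...,0]<720)
    print(n,"table z",np.nanmedian(Z[reg&(Z<15)]))
    # mandrel tops
    bed=reg&(P[...,1]<0)&(P[...,1]>-180)
    for c in big(bed&(Z>122)&(Z<145)): print(" top",np.nanmedian(P[c],0).round(1),np.nanmean(P[c],0).round(1),c.sum(),np.median(H[c]))
    for c in big(bed&(Z>60)&(Z<76)&(H>50)&(H<90)&(S>90)):
        r=cv2.minAreaRect(P[c][:,:2].astype(np.float32)); print(" bed",r,np.median(Z[c]),c.sum())
    col=reg&(P[...,1]>-60)&(P[...,1]<80)&(Z>26)&(Z<42)&(P[...,0]<610)
    for c in big(col):
        r=cv2.minEnclosingCircle(P[c][:,:2].astype(np.float32)); print(" col",r,np.median(Z[c]),c.sum())
    cs=(P[...,1]>60)&(P[...,1]<420)&reg&(Z>50)&(Z<67)
    for c in big(cs):
        if c.sum()>300: r=cv2.minAreaRect(P[c][:,:2].astype(np.float32)); print(" case",r,np.median(Z[c]),c.sum(),cv2.boxPoints(r).round().tolist())
    ld=(P[...,1]>100)&reg&(Z>235)
    for c in big(ld):
        if c.sum()>30: print(" lid",c.sum(),np.nanmin(P[c],0),np.nanmax(P[c],0))
    cv2.imwrite(f"pics/h{n}.png",np.nan_to_num(Z).clip(0,255).astype(np.uint8))
E
```

```text
top table z -0.18278365858384404
 top [ 593.4 -171.2  136.2] [ 593.7 -170.9  135.2] 60 55.0
 bed ((555.8500366210938, -149.37168884277344), (61.22679901123047, 200.71810913085938), 89.99405670166016) 69.60883582430279 1257
 col ((607.73095703125, 6.363619327545166), 10.43356990814209) 32.754881629896886 16
 col ((437.6606750488281, 9.539299964904785), 24.93289566040039) 33.50064981441574 143
 case ((545.2911376953125, 283.91497802734375), (230.5019989013672, 273.99908447265625), 7.967753887176514) 60.70927053483524 7977 [[412.0, 404.0], [450.0, 132.0], [678.0, 164.0], [640.0, 436.0]]
 lid 3804 [408.49718875 353.73943533 235.01050811] [645.61092118 469.895184   255.11478464]
scene table z -0.3130555532585504
 top [ 601.5 -172.3  134.4] [ 600.8 -172.1  133. ] 93 45.0
 bed ((557.1758422851562, -153.35284423828125), (205.33639526367188, 57.01908874511719), 1.1647095680236816) 69.53310739382118 1300
 col ((441.4090576171875, 8.224624633789062), 26.68060302734375) 32.40507912061986 184
 case ((548.4125366210938, 283.064453125), (235.05274963378906, 275.89990234375), 7.375467300415039) 60.20132386367959 8163 [[414.0, 405.0], [450.0, 131.0], [683.0, 161.0], [647.0, 435.0]]
 lid 2597 [411.86300644 354.01440311 235.01292024] [649.33397425 467.05148909 254.01398608]
```

```bash
python3 - <<'E'
from h import *
def big(m,k=12):
    n,l,s,c=cv2.connectedComponentsWithStats(m.astype(np.uint8),connectivity=4); return [(l==i) for i in range(1,n) if s[i,4]>k]
for n in("top","scene"):
    z=np.load(n+"0.npz"); P=z["P"]; hsv=cv2.cvtColor(z["rgb"],cv2.COLOR_RGB2HSV); H,S,V=[hsv[...,i].astype(int) for i in range(3)]
    X,Y,Z=[P[...,i] for i in range(3)]
    bed=(X>400)&(X<720)&(Y<-80)&(Y>-360)
    print(n)
    for c in big(bed&(Z>125)&(Z<142)): print(" top",np.nanmean(P[c],0).round(1),c.sum(),np.median(H[c]),cv2.minAreaRect(P[c][:,:2].astype(np.float32)))
    for c in big(bed&(Z>60)&(Z<76)&(H>50)&(H<90)&(S>90),300):
        r=cv2.minAreaRect(P[c][:,:2].astype(np.float32)); print(" bed",r,np.median(Z[c]),c.sum(),cv2.boxPoints(r).round().tolist())
    for c in big((X<650)&(X>400)&(Y>-60)&(Y<80)&(Z>18)&(Z<42)):
        r=cv2.minEnclosingCircle(P[c][:,:2].astype(np.float32)); print(" col",r,np.median(Z[c]),c.sum())
    for c in big((X>380)&(X<700)&(Y>100)&(Y<350)&(Z>48)&(Z<59),30): print(" low",c.sum(),cv2.minAreaRect(P[c][:,:2].astype(np.float32)),np.median(Z[c]))
    for c in big((X>380)&(X<700)&(Y>100)&(Y<350)&(Z>-5)&(Z<40)&(V<60),30): print(" pock",c.sum(),np.nanmean(P[c],0).round(1))
    c=(X>380)&(X<700)&(Y>100)&(Y<330)&(Z>59)&(Z<66)
    r=cv2.minAreaRect(P[c][:,:2].astype(np.float32)); print(" rim",r,np.median(Z[c]),cv2.boxPoints(r).round().tolist())
f={}
img=cv2.imread("pics/top0.png"); a=cv2.resize(img[150:320,100:540],None,fx=1.8,fy=1.8,interpolation=cv2.INTER_CUBIC); cv2.imwrite("pics/tc.png",a)
E
```

```text
top
 top [ 573.4 -327.7  134.7] 286 69.0 ((574.2760009765625, -335.65838623046875), (96.78359985351562, 56.926849365234375), 6.345398902893066)
 top [ 604.5 -253.   134.8] 84 110.0 ((604.599609375, -253.4073028564453), (23.955638885498047, 17.76111602783203), 63.418033599853516)
 top [ 594.8 -174.5  135.7] 79 54.0 ((595.1968383789062, -175.0487060546875), (17.019655227661133, 24.610612869262695), 25.998950958251953)
 top [ 525.2 -262.7  135.3] 86 5.0 ((525.5671997070312, -263.5257568359375), (17.641130447387695, 25.395299911499023), 7.563347816467285)
 bed ((560.6089477539062, -219.96568298339844), (200.00143432617188, 182.16419982910156), 6.861873149871826) 69.56725291215093 4128 [[450.0, -141.0], [472.0, -322.0], [671.0, -298.0], [649.0, -118.0]]
 col ((629.3728637695312, 8.013202667236328), 24.676340103149414) 33.092087210002546 145
 col ((437.6606750488281, 9.539299964904785), 24.93289566040039) 33.42467324960785 148
 low 1536 ((621.0308837890625, 262.7719421386719), (78.57740020751953, 168.906494140625), 8.109830856323242) 56.30419761939629
 pock 39 [545.9 292.4  26.8]
 rim ((55
[... 1638 characters left out ...]
ow 75 ((542.7235717773438, 213.72889709472656), (59.03153991699219, 29.13793182373047), 50.3972053527832) 54.72607260590269
 low 1798 ((620.4933471679688, 264.2901611328125), (78.23196411132812, 166.86973571777344), 6.936825752258301) 56.249144525118254
 low 169 ((626.0001831054688, 162.73028564453125), (135.88755798339844, 46.02216339111328), 29.149324417114258) 53.13715155703403
 low 110 ((660.7640991210938, 295.0987854003906), (6.863039493560791, 110.42376708984375), 9.499269485473633) 54.96001321683411
 rim ((553.4744873046875, 244.80599975585938), (234.6981658935547, 197.0875701904297), 7.543214321136475) 61.68293391109529 [[424.0, 327.0], [450.0, 132.0], [683.0, 163.0], [657.0, 358.0]]
```

View pics/tc.png

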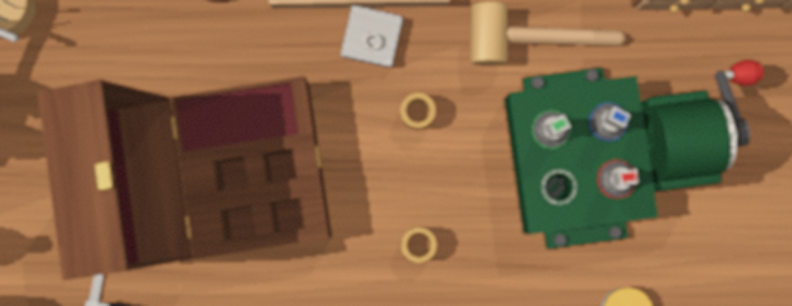

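The close-up crop confirms the layout: bed, three mandrels with differing flat directions, four pockets and the tray. Top-view depth agrees with the stated seat pattern. Moving above the stretcher for a close look.

Call:
send_rows([
  [0,0,0.1,0,0,0,1],
  [0,0,0.2,0,0,0,1],
  [0,0,0.34,0,0,0,1],
  [0.06,-0.1,0.34,0,0,-0.1,1],
  [0.16,-0.2,0.34,0,0,-0.2,1],
  [0.24,-0.3,0.34,0,0,-0.3,1],
  [0.32,-0.4,0.34,0,0,-0.4,1],
  [0.4,-0.5,0.34,0,0,-0.5,1],
  [0.48,-0.6,0.34,0,0,-0.6,1],
  [0.56,-0.7,0.34,0,0,-0.7,1],
  [0.64,-0.8,0.34,0,0,-0.8,1],
  [0.72,-0.9,0.34,0,0,-0.9,1],
  [0.78,-1,0.34,0,0,-1,1],
  [0.78,-1,0.34,0,0,-1,1],
])

```text
time_s: 1.85
ee_pos: [558.9, 47.0, 359.6]
ee_rot: [-179.9, 0.0, 102.8]
force: [0.5, 0.2, -1.7]
gripper_width: 91.3
gripper_force: 0.0
```

Call:
send_rows([
  [0,-0.12,0,0,0,-0.04,1],
  [0,-0.24,0,0,0,-0.08,1],
  [0,-0.36,0,0,0,-0.08,1],
  [0,-0.48,0,0,0,-0.08,1],
  [0,-0.54,0,0,0,-0.08,1],
  [0,-0.54,0,0,0,-0.08,1],
  [0,-0.54,0,0,0,-0.08,1],
  [0,-0.54,0,0,0,-0.08,1],
])

```text
time_s: 2.85
ee_pos: [557.7, -218.3, 361.4]
ee_rot: [180.0, -0.0, 98.4]
force: [0.3, -0.6, 0.0]
gripper_width: 91.4
gripper_force: 0.0
```

```bash
python3 - <<'E'
from h import *
f=grab("wrist"); save(f,"w1.png"); s=env.state(); print(s["ee_pos"],s["ee_rot"],s["qpos"],f["o"],f["Rc"].round(2).tolist(),f["fx"])
P=pts(f); np.savez("w1.npz",P=P,rgb=f["pixels"])
E
```

```text
[ 557.75285655 -218.43917196  361.41445901] [ 1.79971045e+02 -8.36265682e-03  9.83747174e+01] [-2.25006321e+01  1.78416006e+01  6.64588385e+01  2.21449614e-02
  9.56790006e+01 -3.08731521e+01] [ 547.2517573  -143.78264643  555.88962726] [[0.99, 0.14, 0.04], [0.15, -0.95, -0.27], [-0.0, 0.27, -0.96]] 383.86591628026804
```

View pics/w1.png

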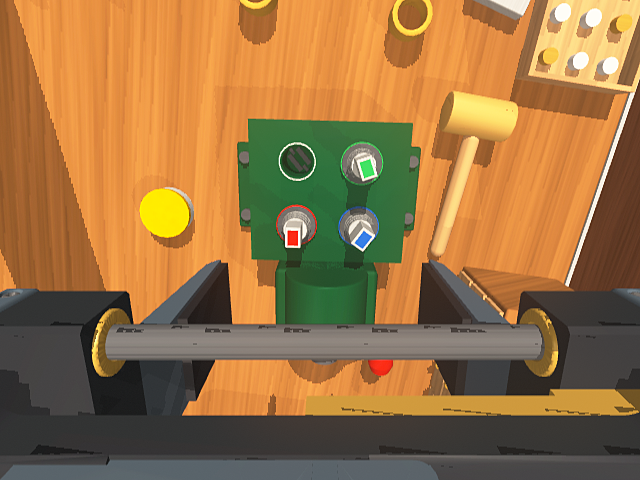

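The wrist view shows red (292,238), blue (363,240) and green (368,168), the empty seat at (297,160), and the collars at the top edge.

```bash
cat >> h.py <<'E'
def big(m,k=12):
    n,l,s,c=cv2.connectedComponentsWithStats(m.astype(np.uint8),connectivity=4); return [(l==i) for i in range(1,n) if s[i,4]>k]
def mand(P,hsv,xr=(440,690),yr=(-330,-100)):
    X,Y,Z=[P[...,i] for i in range(3)]
    for c in big((X>xr[0])&(X<xr[1])&(Y>yr[0])&(Y<yr[1])&(Z>128)&(Z<142),40):
        r=cv2.minAreaRect(P[c][:,:2].astype(np.float32)); print(" top c",np.round(r[0],1),np.round(r[1],1),round(r[2],1),"z",np.median(Z[c]).round(1),c.sum(),"hue",np.median(hsv[c],0))
E
python3 - <<'E'
from h import *
z=np.load("w1.npz"); P=z["P"]; hsv=cv2.cvtColor(z["rgb"],cv2.COLOR_RGB2HSV)
mand(P,hsv)
H=hsv[...,0];S=hsv[...,1]; X,Y,Z=[P[...,i] for i in range(3)]
c=(Z>64)&(Z<74)&(H>50)&(H<90)&(S>90)&(Y>-310)&(Y<-100); c=max(big(c,300),key=np.sum)
print(cv2.minAreaRect(P[c][:,:2].astype(np.float32)),np.median(Z[c]))
for c in big((Z>24)&(Z<40)&(X<650)&(X>400)&(Y>-60)&(Y<60),60): print(cv2.minEnclosingCircle(P[c][:,:2].astype(np.float32)),np.median(Z[c]))
E
```

```text
top c [ 598.1 -177.4] [18.1 23.8] 27.0 z 137.1 383 hue [ 62.  47. 228.]
 top c [ 528.5 -266.1] [17.2 23.6] 6.9 z 137.1 341 hue [  4.  53. 252.]
 top c [ 607.7 -256.9] [24.1 18.1] 62.1 z 137.0 360 hue [ 55.  43. 232.]
 top c [ 575.3 -318.1] [94.6 23.5] 0.2 z 135.3 546 hue [ 62. 128.  81.]
((563.3544921875, -222.73423767089844), (200.20858764648438, 180.90167236328125), 6.901027679443359) 70.96794760990429
((443.1648254394531, -6.574084281921387), 20.112499237060547) 34.3508592778951
((629.1734619140625, 0.960035502910614), 23.8162899017334) 34.321744268448356
((642.7371215820312, 16.392452239990234), 9.849119186401367) 32.053721229844086
```

Call:
send_rows([
  [-0.058,-0.095,-0.05,0,0,-0.023,0],
  [-0.058,-0.095,-0.15,0,0,-0.023,0],
  [-0.058,-0.095,-0.25,0,0,-0.023,0],
  [-0.058,-0.095,-0.35,0,0,-0.023,0],
  [-0.058,-0.095,-0.4,0,0,-0.023,0],
  [-0.058,-0.095,-0.4,0,0,-0.023,0],
  [-0.058,-0.095,-0.4,0,0,-0.023,0],
])

```text
time_s: 3.78
ee_pos: [529.7, -267.4, 162.7]
ee_rot: [179.9, 0.1, 96.9]
force: [0.2, -0.4, 0.6]
gripper_width: 45.6
gripper_force: 0.0
```

```bash
python3 - <<'E'
from h import *
f=grab("wrist"); save(f,"w2.png"); s=env.state(); print(s["ee_pos"],s["ee_rot"],s["gripper_width"])
P=pts(f); mand(P,cv2.cvtColor(f["pixels"],cv2.COLOR_RGB2HSV))
E
```

```text
[ 529.81686545 -267.64217536  162.98518899] [1.79828332e+02 1.14101878e-01 9.69073714e+01] 45.25740678229328
 top c [ 598.  -177.4] [18.4 24. ] 26.8 z 137.0 1657 hue [ 55.  36. 247.]
 top c [ 607.6 -256.6] [24.1 18.9] 62.1 z 136.9 1304 hue [ 30.  34. 249.]
 top c [ 528.4 -266.3] [17.7 24.4] 7.0 z 137.0 1197 hue [  3.  44. 255.]
```

View pics/w2.png

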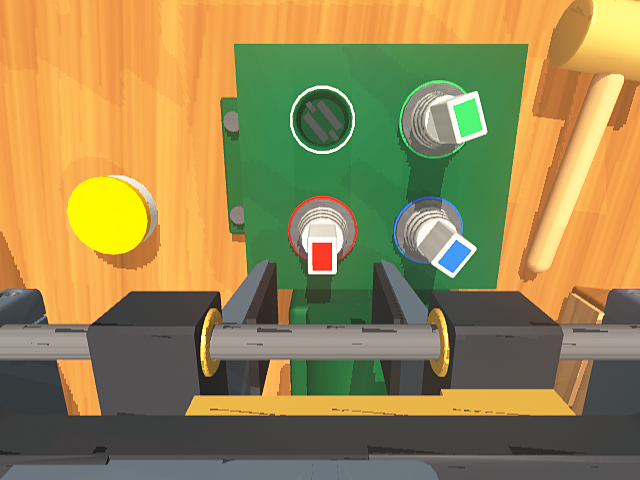

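The fingers straddle the red mandrel (321,255) with about 1 mm of offset. I'll descend and grip.

Call:
send_rows([
  [-0.003,0.002,-0.06,0,0,0,0],
  [-0.003,0.002,-0.12,0,0,0,0],
  [-0.003,0.002,-0.12,0,0,0,0],
  [-0.003,0.002,-0.12,0,0,0,-1],
  [-0.003,0.002,-0.12,0,0,0,-1],
  [-0.003,0.002,-0.12,0,0,0,-1],
  [-0.003,0.002,-0.12,0,0,0,-1],
  [-0.003,0.002,-0.12,0,0,0,-1],
], squeeze=45)

```text
time_s: 4.82
ee_pos: [528.0, -266.7, 102.1]
ee_rot: [179.9, 0.1, 96.9]
force: [0.2, -0.1, 5.3]
gripper_width: 17.6
gripper_force: 45.0
```

Call:
send_rows([
  [0,0,0,0,0,-0.15,-1],
  [0,0,0,0,0,-0.3,-1],
  [0,0,0,0,0,-0.45,-1],
  [0,0,0,0,0,-0.6,-1],
  [0,0,0,0,0,-0.75,-1],
  [0,0,0,0,0,-0.9,-1],
  [0,0,0,0,0,-1,-1],
  [0,0,0,0,0,-1,-1],
])

```text
time_s: 5.82
ee_pos: [526.5, -266.3, 102.1]
ee_rot: [-180.0, 0.0, 36.9]
force: [-2.2, 2.2, 7.2]
gripper_width: 17.5
gripper_force: 45.0
```

Call:
send_rows([
  [0,0,0,0,0,-0.08,-1],
  [0,0,0,0,0,-0.08,-1],
  [0,0,0.005,0,0,-0.08,-1],
  [0,0,0.01,0,0,-0.08,-1],
  [0,0,0.015,0,0,-0.08,-1],
])

```text
time_s: 6.45
ee_pos: [526.3, -266.2, 107.6]
ee_rot: [-179.9, 0.1, 32.1]
force: [-0.2, -0.2, -5.3]
gripper_width: 17.5
gripper_force: 45.0
```

Free. Lifting and carrying to just in front of the case.

Call:
send_rows([
  [0,0,0.05,0,0,0,-1],
  [0,0,0.12,0,0,0,-1],
  [0,0,0.22,0,0,0,-1],
  [0,0.04,0.3,0,0,0.1,-1],
  [0,0.12,0.3,0,0,0.2,-1],
  [0,0.22,0.3,0,0,0.3,-1],
  [0.01,0.32,0.3,0,0,0.4,-1],
  [0.02,0.42,0.3,0,0,0.5,-1],
  [0.03,0.52,0.3,0,0,0.6,-1],
  [0.04,0.62,0.3,0,0,0.7,-1],
  [0.05,0.7,0.3,0,0,0.85,-1],
  [0.05,0.76,0.3,0,0,1,-1],
  [0.05,0.77,0.3,0,0,1,-1],
  [0.05,0.77,0.3,0,0,1,-1],
  [0.05,0.77,0.3,0,0,1,-1],
])

```text
time_s: 8.32
ee_pos: [552.1, 117.5, 258.7]
ee_rot: [180.0, 0.0, 92.0]
force: [0.1, -0.4, -3.4]
gripper_width: 17.5
gripper_force: 45.0
```

```bash
python3 - <<'E'
from h import *
f=grab("wrist"); save(f,"w3.png"); s=env.state(); print(s["ee_pos"],s["ee_rot"],s["gripper_width"],s["force"])
P=pts(f); np.savez("w3.npz",P=P,rgb=f["pixels"]); X,Y,Z=[P[...,i] for i in range(3)]
for c in big((Z>50)&(Z<58.5)&(Y>120)&(Y<350)&(X>380)&(X<700),300): print("tray",cv2.minAreaRect(P[c][:,:2].astype(np.float32)),np.median(Z[c]))
c=(X>380)&(X<700)&(Y>100)&(Y<350)&(Z>57)&(Z<67); r=cv2.minAreaRect(P[c][:,:2].astype(np.float32)); print(r,np.median(Z[c]),cv2.boxPoints(r).tolist())
for c in big((Z<54)&(Y>140)&(Y<330)&(X>430)&(X<590),200): 
  r=cv2.minAreaRect(P[c][:,:2].astype(np.float32)); print("pock",r,np.median(Z[c]), c.sum())
E
```

```text
[552.11962997 117.47035985 258.6737825 ] [1.79996498e+02 2.20709494e-02 9.19623258e+01] 17.516567575862094 [-1.03790722 -0.59494074 -3.52430616]
tray ((625.5042724609375, 245.77337646484375), (74.29850006103516, 134.94866943359375), 8.046870231628418) 57.41668289387445
((554.34326171875, 230.8020782470703), (232.3677520751953, 171.3345489501953), 7.57997989654541) 62.51446769820319 [[427.874267578125, 300.39495849609375], [450.4749755859375, 130.5575714111328], [680.812255859375, 161.20919799804688], [658.2115478515625, 331.04656982421875]]
pock ((543.3818359375, 271.711669921875), (42.23341751098633, 39.84534454345703), 8.13365650177002) 7.63025777484836 2100
pock ((473.3517761230469, 261.333984375), (41.449623107910156, 40.64820098876953), 8.017708778381348) 7.93915642742121 2019
pock ((553.5908813476562, 200.7269287109375), (42.2026252746582, 42.202884674072266), 8.14503002166748) 7.234010226737894 1853
pock ((482.9853820800781, 190.55384826660156), (40.57033157348633, 42.242034912109375), 8.402935028076172) 7.495763336973852 1786
```

View pics/w3.png

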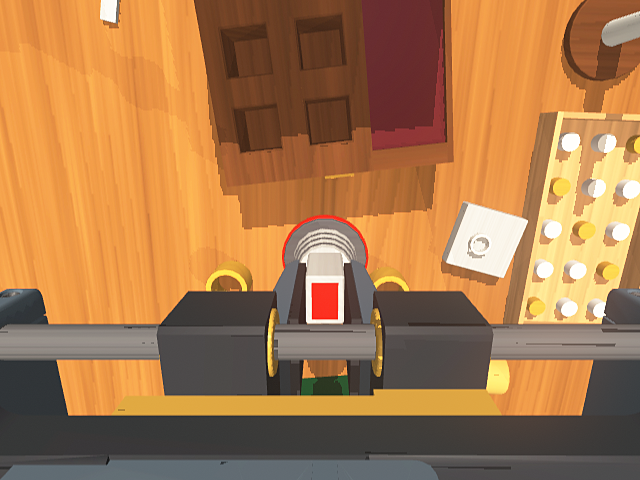

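The mandrel is held upright. The four pockets measure cleanly and fit the stated pattern, with case yaw about 8.1°. Putting red into the near-left pocket at (484,191).

Call:
send_rows([
  [-0.05,0.05,0,0,0,0.1,-1],
  [-0.1,0.1,0,0,0,0.1,-1],
  [-0.137,0.148,0,0,0,0.1,-1],
  [-0.137,0.148,-0.1,0,0,0.1,-1],
  [-0.137,0.148,-0.2,0,0,0.1,-1],
  [-0.137,0.148,-0.2,0,0,0.1,-1],
  [-0.137,0.148,-0.22,0,0,0.1,-1],
  [-0.137,0.148,-0.24,0,0,0.1,-1],
  [-0.137,0.148,-0.26,0,0,0.1,-1],
])

```text
time_s: 9.5
ee_pos: [484.4, 192.7, 129.1]
ee_rot: [179.9, -0.0, 98.1]
force: [0.7, 0.5, -4.3]
gripper_width: 17.9
gripper_force: 45.0
```

Call:
send_rows([
  [-0.001,-0.002,-0.02,0,0,0,-1],
  [-0.001,-0.002,-0.04,0,0,0,-1],
  [-0.001,-0.002,-0.06,0,0,0,-1],
  [-0.001,-0.002,-0.06,0,0,0,-1],
  [-0.001,-0.002,-0.064,0,0,0,-1],
  [-0.001,-0.002,-0.064,0,0,0,-1],
])

```text
time_s: 10.25
ee_pos: [483.3, 191.6, 96.7]
ee_rot: [180.0, -0.0, 98.1]
force: [0.8, 0.2, -3.0]
gripper_width: 17.7
gripper_force: 45.0
```

Call:
send_rows([
  [0,0,0,0,0,0,0],
  [0,0,0,0,0,0,0],
  [0,0,0,0,0,0,0],
  [0,0,0.1,0,0,0,0],
  [0,0,0.2,0,0,0,0],
  [0.03,-0.1,0.2,0,0,0.1,0],
  [0.06,-0.2,0.2,0,0,0.2,0],
  [0.1,-0.3,0.2,0,0,0.3,0],
  [0.13,-0.4,0.2,0,0,0.315,0],
  [0.16,-0.5,0.2,0,0,0.315,0],
  [0.2,-0.6,0.2,0,0,0.315,0],
  [0.23,-0.7,0.2,0,0,0.315,0],
  [0.23,-0.738,0.18,0,0,0.315,0],
  [0.23,-0.738,0.14,0,0,0.315,0],
  [0.23,-0.738,0.14,0,0,0.315,0],
  [0.23,-0.738,0.14,0,0,0.315,0],
])

```text
time_s: 12.25
ee_pos: [598.2, -176.8, 167.2]
ee_rot: [180.0, 0.0, 117.0]
force: [0.9, -0.4, 0.3]
gripper_width: 45.7
gripper_force: 0.0
```

```bash
python3 - <<'E'
from h import *
f=grab("wrist"); save(f,"w4.png"); s=env.state(); print(s["ee_pos"],s["ee_rot"],s["gripper_width"])
P=pts(f); mand(P,cv2.cvtColor(f["pixels"],cv2.COLOR_RGB2HSV))
g=grab("top"); P=pts(g); X,Y,Z=[P[...,i] for i in range(3)]
for c in big((X>440)&(X<530)&(Y>150)&(Y<240)&(Z>90)): print("red",np.mean(P[c],0),Z[c].max())
for c in big((X<680)&(X>400)&(Y>-80)&(Y<80)&(Z>24)&(Z<42),60): print("col",cv2.minEnclosingCircle(P[c][:,:2].astype(np.float32)))
E
```

```text
[ 598.51621775 -176.90501251  167.5316778 ] [1.79930588e+02 5.29902831e-02 1.17020752e+02] 45.632536951345784
 top c [ 598.2 -177.2] [17.6 24.3] 27.0 z 137.0 1152 hue [ 54.   39.5 237. ]
 top c [ 608.9 -257. ] [24.1 16. ] 63.1 z 137.3 473 hue [107. 194. 242.]
red [480.99393617 192.36042651 117.33024492] 133.71232381640357
col ((629.5411987304688, 7.962521076202393), 24.69443130493164)
col ((437.6849670410156, 9.557635307312012), 24.9201602935791)
```

Call:
send_rows([
  [0,0,-0.06,0,0,0,0],
  [0,0,-0.13,0,0,0,0],
  [0,0,-0.13,0,0,0,0],
  [0,0,-0.13,0,0,0,-1],
  [0,0,-0.13,0,0,0,-1],
  [0,0,-0.13,0,0,0,-1],
  [0,0,-0.13,0,0,0,-1],
  [0,0,-0.13,0,0,0,-1],
])

```text
time_s: 13.35
ee_pos: [598.6, -177.7, 102.8]
ee_rot: [179.9, 0.1, 117.0]
force: [-1.2, -0.3, 6.3]
gripper_width: 17.4
gripper_force: 45.0
```

Call:
send_rows([
  [0,0,0,0,0,-0.15,-1],
  [0,0,0,0,0,-0.3,-1],
  [0,0,0,0,0,-0.45,-1],
  [0,0,0,0,0,-0.6,-1],
  [0,0,0,0,0,-0.75,-1],
  [0,0,0,0,0,-0.9,-1],
  [0,0,0,0,0,-1,-1],
  [0,0,0,0,0,-1,-1],
])

```text
time_s: 14.35
ee_pos: [597.3, -177.5, 102.8]
ee_rot: [-180.0, 0.1, 57.0]
force: [-3.7, 0.8, 7.9]
gripper_width: 17.5
gripper_force: 45.0
```

Call:
send_rows([
  [0,0,0,0,0,-0.08,-1],
  [0,0,0,0,0,-0.08,-1],
  [0,0,0.005,0,0,-0.08,-1],
  [0,0,0.01,0,0,-0.08,-1],
  [0,0,0.015,0,0,-0.08,-1],
])

```text
time_s: 14.98
ee_pos: [597.5, -177.2, 107.9]
ee_rot: [-179.9, 0.0, 52.2]
force: [0.3, -1.0, -7.5]
gripper_width: 17.5
gripper_force: 45.0
```

Call:
send_rows([
  [0,0,0.05,0,0,0,-1],
  [0,0,0.12,0,0,0,-1],
  [0,0,0.22,0,0,0,-1],
  [0,0.04,0.3,0,0,0.1,-1],
  [0,0.12,0.3,0,0,0.2,-1],
  [-0.02,0.22,0.3,0,0,0.3,-1],
  [-0.04,0.32,0.3,0,0,0.4,-1],
  [-0.06,0.42,0.3,0,0,0.55,-1],
  [-0.08,0.52,0.3,0,0,0.7,-1],
  [-0.095,0.588,0.3,0,0,0.765,-1],
  [-0.095,0.588,0.3,0,0,0.765,-1],
  [-0.095,0.588,0.3,0,0,0.765,-1],
])

```text
time_s: 16.48
ee_pos: [550.7, 116.3, 259.4]
ee_rot: [180.0, 0.0, 98.1]
force: [-0.3, -0.4, -3.6]
gripper_width: 17.7
gripper_force: 45.0
```

```bash
python3 - <<'E'
from h import *
f=grab("wrist"); save(f,"w5.png"); s=env.state(); print(s["ee_pos"],s["ee_rot"],s["gripper_width"],s["force"])
P=pts(f);X,Y,Z=[P[...,i] for i in range(3)]
for lo,hi in((124,134),(67,74)):
  for c in big((X>440)&(X<530)&(Y>150)&(Y<240)&(Z>lo)&(Z<hi)): print(lo,cv2.minAreaRect(P[c][:,:2].astype(np.float32)),np.median(Z[c]),c.sum())
for c in big((Z<54)&(Y>140)&(Y<330)&(X>430)&(X<590),200): 
  r=cv2.minAreaRect(P[c][:,:2].astype(np.float32)); print("pock",r,np.median(Z[c]), c.sum())
E
```

```text
[550.81442383 115.89434605 259.3043061 ] [1.79974180e+02 1.74631317e-02 9.80110551e+01] 17.5565276819323 [-0.05493644  0.60134603 -4.47048881]
124 ((484.0042419433594, 191.67893981933594), (18.21177864074707, 23.524641036987305), 7.906158924102783) 129.20820695396824 700
67 ((483.8509216308594, 191.86488342285156), (51.98081970214844, 51.541316986083984), 7.773077011108398) 70.6557607485172 1087
pock ((473.3677978515625, 261.17877197265625), (41.12003707885742, 40.681793212890625), 8.0631685256958) 7.8262843765716354 2048
pock ((543.6362915039062, 271.13983154296875), (42.25531005859375, 40.79872512817383), 7.815665245056152) 7.563019438037287 2074
pock ((553.7396240234375, 200.76795959472656), (42.21328353881836, 42.18553924560547), 8.214693069458008) 7.203233047943684 1854
```

View pics/w5.png

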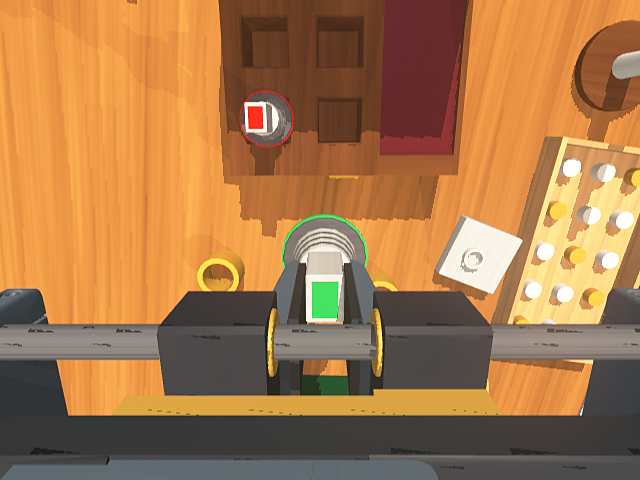

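Red (256,118) is seated home, with its top at 129 mm and its flange at 70.6 mm. Green goes into the pocket beside it.

Call:
send_rows([
  [0.005,0.08,0,0,0,0,-1],
  [0.005,0.17,0,0,0,0,-1],
  [0.005,0.17,-0.1,0,0,0,-1],
  [0.005,0.17,-0.2,0,0,0,-1],
  [0.005,0.17,-0.2,0,0,0,-1],
  [0.005,0.17,-0.22,0,0,0,-1],
  [0.005,0.17,-0.24,0,0,0,-1],
  [0.005,0.17,-0.26,0,0,0,-1],
  [0.005,0.17,-0.26,0,0,0,-1],
])

```text
time_s: 17.65
ee_pos: [552.6, 201.3, 128.5]
ee_rot: [-179.9, 0.0, 98.1]
force: [-0.4, -0.0, -4.9]
gripper_width: 17.6
gripper_force: 45.0
```

Call:
send_rows([
  [0,0,-0.02,0,0,0,-1],
  [0,0,-0.04,0,0,0,-1],
  [0,0,-0.06,0,0,0,-1],
  [0,0,-0.064,0,0,0,-1],
  [0,0,-0.064,0,0,0,-1],
])

```text
time_s: 18.27
ee_pos: [553.2, 201.6, 96.9]
ee_rot: [-180.0, 0.0, 98.1]
force: [-0.5, 0.4, -4.7]
gripper_width: 17.1
gripper_force: 45.0
```

Call:
send_rows([
  [0,0,0,0,0,0,0],
  [0,0,0,0,0,0,0],
  [0,0,0,0,0,0,0],
  [0,0,0.1,0,0,0,0],
  [0,0,0.2,0,0,0,0],
  [0.03,-0.1,0.2,0,0,-0.1,0],
  [0.05,-0.2,0.2,0,0,-0.2,0],
  [0.07,-0.3,0.2,0,0,-0.3,0],
  [0.09,-0.4,0.2,0,0,-0.4,0],
  [0.109,-0.5,0.2,0,0,-0.5,0],
  [0.109,-0.6,0.2,0,0,-0.593,0],
  [0.109,-0.7,0.2,0,0,-0.593,0],
  [0.109,-0.8,0.2,0,0,-0.593,0],
  [0.109,-0.9,0.2,0,0,-0.593,0],
  [0.109,-0.917,0.14,0,0,-0.593,0],
  [0.109,-0.917,0.14,0,0,-0.593,0],
  [0.109,-0.917,0.14,0,0,-0.593,0],
])

```text
time_s: 20.4
ee_pos: [608.1, -256.4, 168.0]
ee_rot: [179.9, -0.0, 62.5]
force: [1.0, 0.2, -0.5]
gripper_width: 45.5
gripper_force: 0.0
```

```bash
python3 - <<'E'
from h import *
f=grab("wrist"); s=env.state(); print(s["ee_pos"],s["ee_rot"],s["gripper_width"])
P=pts(f); mand(P,cv2.cvtColor(f["pixels"],cv2.COLOR_RGB2HSV))
E
```

```text
[ 608.38216436 -256.34187726  168.48796743] [ 1.79880017e+02 -2.12778484e-02  6.25458876e+01] 45.89943790269448
 top c [ 607.9 -256.5] [24.1 18. ] 62.8 z 137.0 1136 hue [ 30.  35. 252.]
 top c [ 609.  -309.1] [18.7  5.1] 6.8 z 133.8 210 hue [ 68. 140. 101.]
 top c [ 545.  -316.7] [36.8 13.9] 32.6 z 136.7 382 hue [ 67. 146.  98.]
```

Call:
send_rows([
  [0,0,-0.06,0,0,0,0],
  [0,0,-0.13,0,0,0,0],
  [0,0,-0.13,0,0,0,0],
  [0,0,-0.13,0,0,0,-1],
  [0,0,-0.13,0,0,0,-1],
  [0,0,-0.13,0,0,0,-1],
  [0,0,-0.13,0,0,0,-1],
  [0,0,-0.13,0,0,0,-1],
])

```text
time_s: 21.45
ee_pos: [607.6, -256.9, 103.3]
ee_rot: [180.0, -0.0, 62.5]
force: [-1.9, 2.7, 4.6]
gripper_width: 17.4
gripper_force: 45.0
```

Call:
send_rows([
  [0,0,0,0,0,0.15,-1],
  [0,0,0,0,0,0.3,-1],
  [0,0,0,0,0,0.45,-1],
  [0,0,0,0,0,0.6,-1],
  [0,0,0,0,0,0.75,-1],
  [0,0,0,0,0,0.9,-1],
  [0,0,0,0,0,1,-1],
  [0,0,0,0,0,1,-1],
])

```text
time_s: 22.45
ee_pos: [608.8, -256.9, 103.2]
ee_rot: [179.8, 0.1, 122.4]
force: [1.8, 2.5, 5.6]
gripper_width: 17.4
gripper_force: 45.0
```

Call:
send_rows([
  [0,0,0,0,0,0.08,-1],
  [0,0,0,0,0,0.08,-1],
  [0,0,0.005,0,0,0.08,-1],
  [0,0,0.01,0,0,0.08,-1],
  [0,0,0.015,0,0,0.08,-1],
])

```text
time_s: 23.08
ee_pos: [607.7, -256.4, 108.4]
ee_rot: [180.0, -0.1, 127.3]
force: [3.4, 2.0, -7.1]
gripper_width: 17.3
gripper_force: 45.0
```

Call:
send_rows([
  [0,0,0.05,0,0,0,-1],
  [0,0,0.12,0,0,0,-1],
  [0,0,0.22,0,0,0,-1],
  [0,0.04,0.3,0,0,-0.1,-1],
  [-0.02,0.12,0.3,0,0,-0.2,-1],
  [-0.04,0.22,0.3,0,0,-0.3,-1],
  [-0.06,0.32,0.3,0,0,-0.4,-1],
  [-0.08,0.42,0.3,0,0,-0.49,-1],
  [-0.1,0.52,0.3,0,0,-0.49,-1],
  [-0.15,0.62,0.3,0,0,-0.49,-1],
  [-0.2,0.72,0.3,0,0,-0.49,-1],
  [-0.22,0.82,0.3,0,0,-0.49,-1],
  [-0.24,0.9,0.3,0,0,-0.49,-1],
  [-0.26,0.95,0.3,0,0,-0.49,-1],
  [-0.268,0.95,0.3,0,0,-0.49,-1],
  [-0.268,0.95,0.3,0,0,-0.49,-1],
])

```text
time_s: 25.08
ee_pos: [473.1, 216.7, 259.6]
ee_rot: [-180.0, 0.1, 97.9]
force: [0.0, -0.8, -4.6]
gripper_width: 17.6
gripper_force: 45.0
```

```bash
python3 - <<'E'
from h import *
f=grab("wrist"); s=env.state(); print(s["ee_pos"],s["ee_rot"],s["gripper_width"],s["force"])
P=pts(f);X,Y,Z=[P[...,i] for i in range(3)]
m=(Z>150)&(Y>300); print("lid pts",m.sum(), np.nanmin(P[m],0) if m.any() else "", np.nanmax(P[m],0) if m.any() else "", "cam",f["o"])
for c in big((X>520)&(X<580)&(Y>170)&(Y<240)&(Z>124)&(Z<134)): print(cv2.minAreaRect(P[c][:,:2].astype(np.float32)),np.median(Z[c]),c.sum())
for c in big((Z<54)&(Y>220)&(Y<330)&(X>430)&(X<590),200): print("pock",cv2.minAreaRect(P[c][:,:2].astype(np.float32)),c.sum())
g=grab("scene"); save(g,"s6.png")
E
```

```text
[473.51841904 216.64370124 259.6647429 ] [-1.79982241e+02  9.91342379e-02  9.78509532e+01] 17.79773791907211 [ 0.03459496  0.32267448 -2.95386158]
lid pts 2990 [421.07870253 337.08124691 150.00906886] [650.6875801  402.92837579 228.40051357] cam [463.41484236 291.78652945 453.95582714]
((553.3848876953125, 203.0924530029297), (18.196937561035156, 23.631397247314453), 8.050436973571777) 128.97330019088713 553
pock ((474.4987487792969, 259.5130615234375), (42.1946907043457, 41.75084686279297), 8.281001091003418) 1705
pock ((544.7860717773438, 269.486328125), (40.85707092285156, 41.321136474609375), 8.321578025817871) 1635
```

View pics/s6.png

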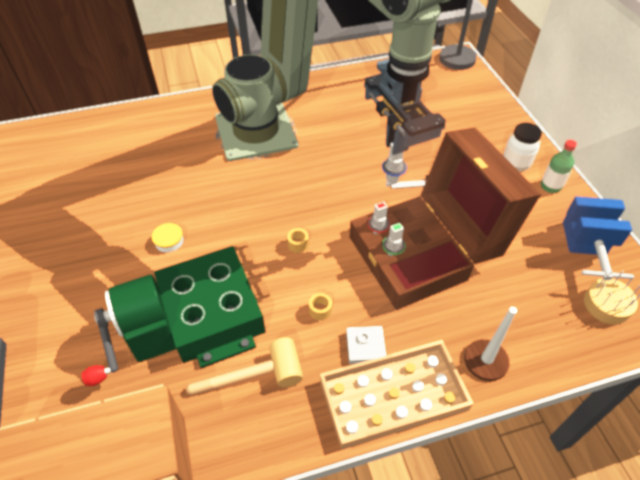

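The scene view shows the gripper's long side along the case, with room to the lid. Green is in its pocket with its top at 129 mm. Placing blue in the far pocket.

Call:
send_rows([
  [0.001,0.045,0,0,0,0,-1],
  [0.001,0.088,0,0,0,0,-1],
  [0.001,0.088,-0.1,0,0,0,-1],
  [0.001,0.088,-0.2,0,0,0,-1],
  [0.001,0.088,-0.2,0,0,0,-1],
  [0.001,0.088,-0.22,0,0,0,-1],
  [0.001,0.088,-0.24,0,0,0,-1],
  [0.001,0.088,-0.26,0,0,0,-1],
  [0.001,0.088,-0.26,0,0,0,-1],
])

```text
time_s: 26.3
ee_pos: [473.7, 261.8, 129.1]
ee_rot: [-179.9, 0.0, 97.9]
force: [-0.8, 0.2, -5.0]
gripper_width: 17.4
gripper_force: 45.0
```

Call:
send_rows([
  [0,0,-0.02,0,0,0,-1],
  [0,0,-0.04,0,0,0,-1],
  [0,0,-0.06,0,0,0,-1],
  [0,0,-0.064,0,0,0,-1],
  [0,0,-0.064,0,0,0,-1],
])

```text
time_s: 26.92
ee_pos: [474.1, 262.1, 97.4]
ee_rot: [-180.0, 0.0, 97.9]
force: [0.7, 0.3, -3.2]
gripper_width: 17.5
gripper_force: 45.0
```

Call:
send_rows([
  [0,0,0,0,0,0,0],
  [0,0,0,0,0,0,0],
  [0,0,0,0,0,0,0],
  [0,0,0.1,0,0,0,0],
  [0,0,0.2,0,0,0,0],
  [-0.03,-0.1,0.22,0,0,0,0.5],
  [-0.067,-0.2,0.22,0,0,0,0.65],
  [-0.067,-0.3,0.2,0,0,0,0.65],
  [-0.067,-0.4,0.2,0,0,0,0.65],
  [-0.067,-0.5,0.12,0,0,0,0.65],
  [-0.067,-0.51,0.075,0,0,0,0.65],
  [-0.067,-0.51,0.075,0,0,0,0.65],
  [-0.067,-0.51,0.075,0,0,0,0.65],
])

```text
time_s: 28.55
ee_pos: [441.6, 7.5, 136.2]
ee_rot: [179.9, 0.0, 97.9]
force: [0.9, 0.8, 0.6]
gripper_width: 75.2
gripper_force: 0.0
```

```bash
cat >> h.py <<'E'
def coll(P,k=60):
    X,Y,Z=[P[...,i] for i in range(3)]
    for c in big((X<690)&(X>380)&(Y>-100)&(Y<110)&(Z>28)&(Z<40),k): print("col",np.round(cv2.minEnclosingCircle(P[c][:,:2].astype(np.float32))[0],1),cv2.minEnclosingCircle(P[c][:,:2].astype(np.float32))[1],np.median(Z[c]).round(1),c.sum())
E
python3 - <<'E'
from h import *
f=grab("wrist"); s=env.state(); save(f,"w7.png"); print(s["ee_pos"],s["ee_rot"],s["gripper_width"],s["force"]); coll(pts(f))
g=grab("top"); P=pts(g); print("top"); coll(P); X,Y,Z=[P[...,i] for i in range(3)]
for c in big((X>430)&(X<590)&(Y>150)&(Y<300)&(Z>122)&(Z<135)): print("top m",np.mean(P[c],0).round(1))
E
```

```text
[441.70797444   7.64142066 136.34366395] [1.79842542e+02 1.51201938e-02 9.79485448e+01] 75.29889421749235 [-0.51646363  0.38433636  0.17337773]
col [440.3   7.4] 24.961332321166992 34.6 1545
col [632.5   5.9] 25.43063735961914 34.2 1755
top
col [629.6   8. ] 24.78046989440918 33.8 142
top m [551.  204.6 127.8]
top m [481.6 193.9 128.2]
top m [471.9 263.4 128.4]
```

View pics/w7.png

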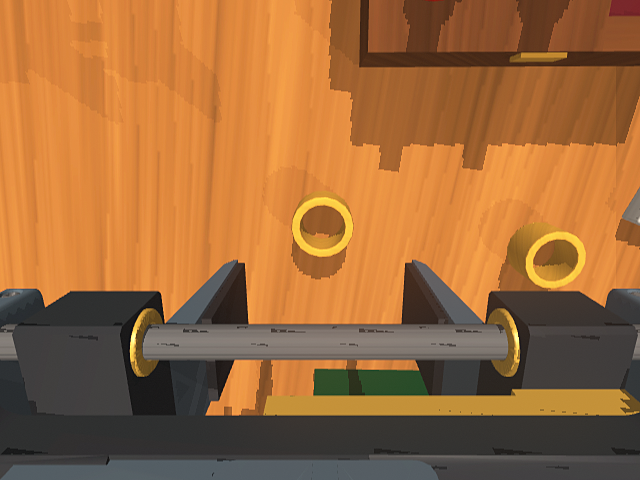

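The collar (322,227) lies centred under the fingers, and all three mandrels stand at about 128 mm. Descending to grip.

Call:
send_rows([
  [-0.003,0,-0.1,0,0,0,0.65],
  [-0.003,0,-0.2,0,0,0,0.65],
  [-0.003,0,-0.248,0,0,0,0.65],
  [-0.003,0,-0.248,0,0,0,0.65],
  [-0.003,0,-0.248,0,0,0,-1],
  [-0.003,0,-0.248,0,0,0,-1],
  [-0.003,0,-0.248,0,0,0,-1],
  [-0.003,0,-0.248,0,0,0,-1],
  [-0.003,0,-0.248,0,0,0,-1],
], squeeze=35)

```text
time_s: 29.78
ee_pos: [439.1, 7.0, 11.4]
ee_rot: [180.0, 0.0, 97.9]
force: [-0.5, -0.6, 2.7]
gripper_width: 28.2
gripper_force: 1.3
```

```bash
python3 - <<'E'
from h import *
f=grab("wrist"); s=env.state(); save(f,"w8.png"); print(s["ee_pos"],s["gripper_width"],s["gripper_force"]); coll(pts(f))
g=grab("top"); coll(pts(g))
g=grab("scene"); coll(pts(g))
E
```

```text
[439.13185157   7.00248706  11.36145224] 24.407268218517366 1.7540654114742438
col [437.9  22.1] 20.898860931396484 34.6 1439
col [440.8  -1.9] 16.538040161132812 33.2 602
col [629.5   8.1] 24.74617576599121 33.7 144
col [445.    6.4] 23.873323440551758 32.6 68
col [634.3   6.9] 25.209732055664062 33.1 208
```

View pics/w8.png

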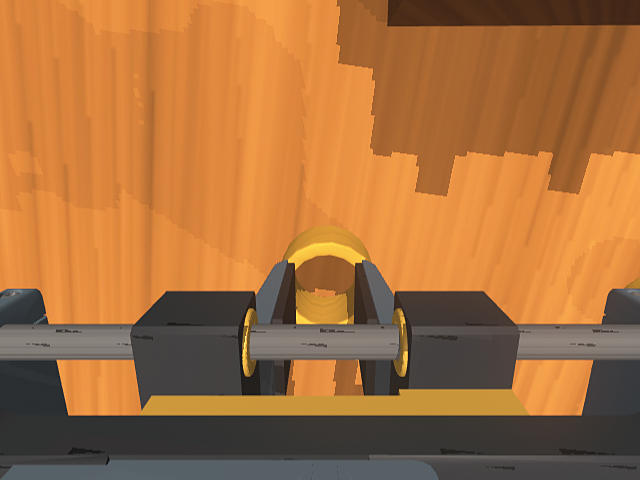

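```bash
python3 - <<'E'
from h import *
f=grab("wrist"); s=env.state(); print(s["ee_pos"],s["gripper_width"],s["gripper_force"])
P=pts(f); hsv=cv2.cvtColor(f["pixels"],cv2.COLOR_RGB2HSV); H,S,V=cv2.split(hsv); X,Y,Z=[P[...,i] for i in range(3)]
print("hsv collar",hsv[240,325],hsv[310,325],hsv[262,325], "pts",P[240,325],P[262,325],P[300,325],P[310,325],P[318,325],P[275,325])
m=(X>390)&(X<490)&(Y>-40)&(Y<70)&(Z>5)&(Z<60)
for u in (300,312,325,338,350): print(u,[tuple(P[v,u].round(0)) for v in range(222,330,8)])
E
```

```text
[439.28571376   7.00473017  11.29919551] 12.233321040356184 1.7260455898940563
hsv collar [ 18 193 213] [ 17 187 211] [ 13 181 144] pts [436.60425274  31.53151803  30.73061664] [439.58255722  10.40751599   1.56671219] [442.52038163 -10.71857972   5.78130592] [442.4847146  -10.57484504  18.58859055] [442.46907071 -10.54239451  27.69492975] [440.67408753   2.57398861   1.33738504]
300 [(np.float64(423.0), np.float64(31.0), np.float64(1.0)), (np.float64(423.0), np.float64(26.0), np.float64(-0.0)), (np.float64(424.0), np.float64(26.0), np.float64(15.0)), (np.float64(425.0), np.float64(27.0), np.float64(30.0)), (np.float64(426.0), np.float64(24.0), np.float64(35.0)), (np.float64(426.0), np.float64(21.0), np.float64(38.0)), (np.float64(427.0), np.float64(20.0), np.float64(44.0)), (np.float64(427.0), np.float64(20.0), np.float64(54.0)), (np.float64(428.0), np.float64(21.0), np.float64(64.0)), (np.float64(428.0), np.float64(20.0), np.float64(71.0)), (np.float64(429.0), np.float64(20.0), np.float64(78.0)), (np.float64(429.0), np.float64(21.0), np.float64(84.0)), (np.float64(430.0), np.float64
[... 2573 characters left out ...]
.float64(nan)), (np.float64(450.0), np.float64(30.0), np.float64(15.0)), (np.float64(449.0), np.float64(31.0), np.float64(32.0)), (np.float64(449.0), np.float64(28.0), np.float64(35.0)), (np.float64(449.0), np.float64(25.0), np.float64(39.0)), (np.float64(449.0), np.float64(23.0), np.float64(45.0)), (np.float64(448.0), np.float64(23.0), np.float64(54.0)), (np.float64(448.0), np.float64(23.0), np.float64(63.0)), (np.float64(447.0), np.float64(23.0), np.float64(70.0)), (np.float64(447.0), np.float64(23.0), np.float64(78.0)), (np.float64(446.0), np.float64(23.0), np.float64(85.0)), (np.float64(446.0), np.float64(23.0), np.float64(90.0)), (np.float64(441.0), np.float64(40.0), np.float64(127.0))]
```

Call:
send_rows([
  [0,0,0,0,0,0,-1],
  [0,0,0,0,0,0,-1],
])

```text
time_s: 30.22
ee_pos: [439.3, 7.1, 11.0]
ee_rot: [180.0, 0.0, 97.9]
force: [-0.2, -0.1, 1.5]
gripper_width: 0.2
gripper_force: 1.0
```

```bash
python3 - <<'E'
from h import *
g=grab("scene"); a=g["pixels"][180:330,230:380,::-1]; cv2.imwrite("pics/s9.png",cv2.resize(a,None,fx=4,fy=4,interpolation=cv2.INTER_CUBIC))
E
```

```text
(no output)
```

View pics/s9.png

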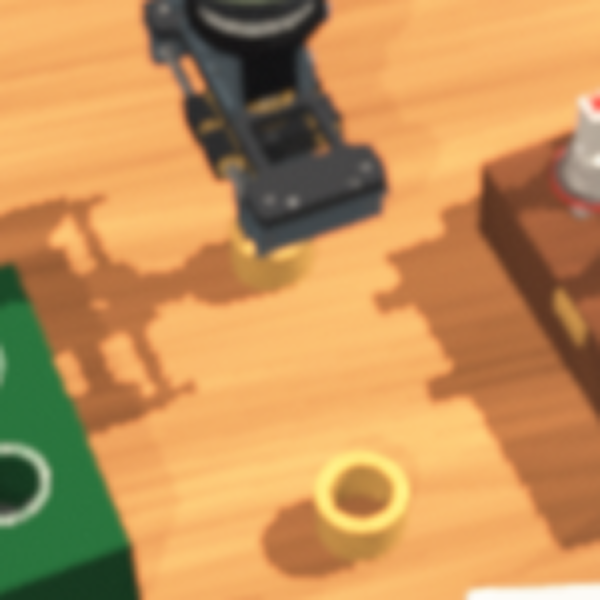

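The fingers closed fully, right through the ring wall, with the collar still standing in place around them. The scene crop shows the fingers inside it. 35 N was evidently too much for this thin ring. I'll lift straight out slowly, check, then retry gently.

Call:
send_rows([
  [0,0,0.02,0,0,0,-1],
  [0,0,0.04,0,0,0,-1],
  [0,0,0.06,0,0,0,-1],
  [0,0,0.09,0,0,0,-1],
  [0,0,0.12,0,0,0,-1],
  [0,0,0.18,0,0,0,0],
  [0,0,0.25,0,0,0,0.65],
  [0,0,0.25,0,0,0,0.65],
  [0,0,0.25,0,0,0,0.65],
  [0,0,0.25,0,0,0,0.65],
], squeeze=10)

```text
time_s: 31.52
ee_pos: [438.2, 7.0, 135.1]
ee_rot: [-179.9, -0.0, 97.9]
force: [0.1, 0.9, 1.0]
gripper_width: 47.8
gripper_force: 0.0
```

```bash
python3 - <<'E'
from h import *
f=grab("wrist"); s=env.state(); save(f,"w10.png"); print(s["ee_pos"],s["ee_rot"],s["gripper_width"],s["force"]); coll(pts(f))
E
```

```text
[438.30831151   7.03928897 135.1569953 ] [-1.79877617e+02 -1.88329542e-02  9.78901706e+01] 51.83317008101879 [ 0.21886657  0.05013095 -0.58764955]
col [440.4   7.2] 25.02295684814453 34.5 1558
col [632.    6.2] 25.24555015563965 34.2 1769
```

View pics/w10.png

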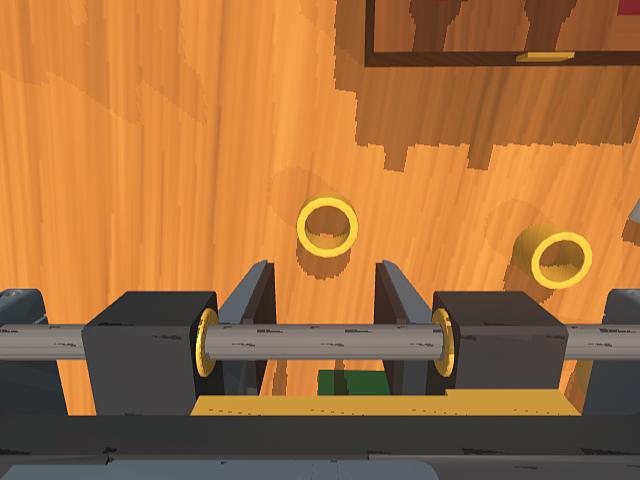

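The collar is unmoved at (440.4, 7.2). Retrying lower and gently.

Call:
send_rows([
  [0.004,0,0,0,0,0,0.65],
  [0.004,0,-0.05,0,0,0,0.65],
  [0.004,0,-0.12,0,0,0,0.65],
  [0.004,0,-0.2,0,0,0,0.65],
  [0.004,0,-0.24,0,0,0,0.65],
  [0.004,0,-0.256,0,0,0,0.65],
  [0.004,0,-0.256,0,0,0,0.65],
  [0.004,0,-0.256,0,0,0,0.2],
  [0.004,0,-0.256,0,0,0,0.1],
  [0.004,0,-0.256,0,0,0,0.1],
  [0.004,0,-0.256,0,0,0,0.05],
  [0.004,0,-0.256,0,0,0,0.05],
  [0.004,0,-0.256,0,0,0,0.05],
], squeeze=10)

```text
time_s: 33.2
ee_pos: [440.6, 7.0, 8.4]
ee_rot: [-180.0, 0.0, 97.9]
force: [-2.5, -1.1, 5.3]
gripper_width: 49.2
gripper_force: 10.0
```

Call:
send_rows([
  [0,0,0.01,0,0,0,0.05],
  [0,0,0.03,0,0,0,0.05],
  [0,0,0.06,0,0,0,0.05],
  [0,0,0.1,0,0,0,0.05],
], squeeze=15)

```text
time_s: 33.7
ee_pos: [441.0, 7.1, 58.7]
ee_rot: [-180.0, -0.0, 97.9]
force: [-0.4, 0.4, -3.0]
gripper_width: 48.7
gripper_force: 15.0
```

Call:
send_rows([
  [0,0,0.08,0,0,0,0.05],
  [0,0,0.18,0,0,0,0.05],
  [0.03,0.02,0.26,0,0,0,0.05],
  [0.1,0.08,0.28,0,0,0,0.05],
  [0.18,0.15,0.28,0,0,0,0.05],
  [0.26,0.22,0.28,0,0,0,0.05],
  [0.32,0.3,0.28,0,0,0,0.05],
  [0.36,0.38,0.28,0,0,0,0.05],
  [0.36,0.44,0.28,0,0,0,0.05],
  [0.36,0.5,0.28,0,0,0,0.05],
  [0.36,0.524,0.28,0,0,0,0.05],
  [0.36,0.524,0.28,0,0,0,0.05],
  [0.36,0.524,0.2,0,0,0,0.05],
  [0.36,0.524,0.12,0,0,0,0.05],
  [0.36,0.524,0.07,0,0,0,0.05],
  [0.36,0.524,0.07,0,0,0,0.05],
])

```text
time_s: 35.7
ee_pos: [619.7, 266.9, 91.0]
ee_rot: [-179.7, 0.1, 97.8]
force: [0.3, -0.2, -1.8]
gripper_width: 48.4
gripper_force: 15.0
```

Call:
send_rows([
  [0.002,0,-0.02,0,0,0,0.05],
  [0.002,0,-0.04,0,0,0,0.05],
  [0.002,0,-0.049,0,0,0,0.05],
  [0.002,0,-0.049,0,0,0,0.05],
  [0.002,0,-0.049,0,0,0,0.05],
])

```text
time_s: 36.33
ee_pos: [622.4, 269.2, 69.0]
ee_rot: [180.0, -0.0, 97.9]
force: [0.5, 0.5, -2.3]
gripper_width: 48.8
gripper_force: 15.0
```

Call:
send_rows([
  [0,0,-0.004,0,0,0,0.05],
  [0,0,-0.008,0,0,0,0.05],
  [0,0,-0.008,0,0,0,0.05],
])

```text
time_s: 36.7
ee_pos: [622.2, 269.1, 64.7]
ee_rot: [180.0, -0.0, 97.9]
force: [-0.1, 0.8, -1.9]
gripper_width: 48.5
gripper_force: 15.0
```

Call:
send_rows([
  [0,0,0,0,0,0,0.3],
  [0,0,0,0,0,0,0.4],
  [0,0,0,0,0,0,0.4],
  [0,0,0,0,0,0,0.4],
  [0,0,0.04,0,0,0,0.5],
  [0,0,0.12,0,0,0,0.65],
  [0,0,0.2,0,0,0,0.65],
  [0,-0.1,0.2,0,0,0,0.65],
  [0,-0.2,0.2,0,0,0,0.65],
  [0.01,-0.3,0.2,0,0,0,0.65],
  [0.02,-0.4,0.2,0,0,0,0.65],
  [0.02,-0.5,0.2,0,0,0,0.65],
  [0.02,-0.526,0.14,0,0,0,0.65],
  [0.02,-0.526,0.14,0,0,0,0.65],
  [0.02,-0.526,0.14,0,0,0,0.65],
], squeeze=10)

```text
time_s: 38.58
ee_pos: [632.6, 6.8, 135.3]
ee_rot: [179.9, -0.0, 97.9]
force: [0.7, -0.6, 0.7]
gripper_width: 75.7
gripper_force: 0.0
```

```bash
python3 - <<'E'
from h import *
f=grab("wrist"); s=env.state(); print(s["ee_pos"],s["ee_rot"],s["gripper_width"]); coll(pts(f))
g=grab("top"); coll(pts(g)); P=pts(g); X,Y,Z=[P[...,i] for i in range(3)]
for c in big((X>570)&(X<670)&(Y>150)&(Y<340)&(Z>80)&(Z<105),60): print("tray col",cv2.minEnclosingCircle(P[c][:,:2].astype(np.float32)),np.median(Z[c]),Z[c].min(),Z[c].max())
E
```

```text
[632.86333936   7.05488691 135.72188052] [ 1.79885451e+02 -2.66746614e-03  9.79514575e+01] 75.33546990946893
col [632.8   5.7] 25.070512771606445 34.6 1546
tray col ((620.6390991210938, 271.3074645996094), 24.911256790161133) 89.64870904384043 80.67794252602948 95.94626148766633
```

Call:
send_rows([
  [0,-0.002,-0.05,0,0,0,0.65],
  [0,-0.002,-0.12,0,0,0,0.65],
  [0,-0.002,-0.2,0,0,0,0.65],
  [0,-0.002,-0.24,0,0,0,0.65],
  [0,-0.002,-0.256,0,0,0,0.65],
  [0,-0.002,-0.256,0,0,0,0.65],
  [0,-0.002,-0.256,0,0,0,0.2],
  [0,-0.002,-0.256,0,0,0,0.1],
  [0,-0.002,-0.256,0,0,0,0.1],
  [0,-0.002,-0.256,0,0,0,0.05],
  [0,-0.002,-0.256,0,0,0,0.05],
  [0,-0.002,-0.256,0,0,0,0.05],
], squeeze=10)

```text
time_s: 40.17
ee_pos: [632.5, 5.0, 7.1]
ee_rot: [179.9, 0.0, 97.9]
force: [-0.0, -0.2, 5.0]
gripper_width: 49.4
gripper_force: 10.0
```

Call:
send_rows([
  [0,0,0.01,0,0,0,0.05],
  [0,0,0.03,0,0,0,0.05],
  [0,0,0.06,0,0,0,0.05],
  [0,0,0.1,0,0,0,0.05],
], squeeze=15)

```text
time_s: 40.67
ee_pos: [631.9, 5.1, 57.4]
ee_rot: [-180.0, -0.0, 97.9]
force: [-0.2, -0.3, -1.4]
gripper_width: 48.6
gripper_force: 15.0
```

Call:
send_rows([
  [0,0,0.1,0,0,0,0.05],
  [0,0.05,0.2,0,0,0,0.05],
  [0,0.14,0.2,0,0,0,0.05],
  [0,0.23,0.2,0,0,0,0.05],
  [-0.005,0.32,0.2,0,0,0,0.05],
  [-0.005,0.38,0.2,0,0,0,0.05],
  [-0.005,0.408,0.2,0,0,0,0.05],
  [-0.005,0.408,0.14,0,0,0,0.05],
  [-0.005,0.408,0.07,0,0,0,0.05],
  [-0.005,0.408,0.05,0,0,0,0.05],
  [-0.005,0.408,0.03,0,0,0,0.05],
  [-0.005,0.408,0.015,0,0,0,0.05],
  [-0.005,0.408,0.013,0,0,0,0.05],
  [-0.005,0.408,0.013,0,0,0,0.05],
])

```text
time_s: 42.42
ee_pos: [630.0, 209.2, 63.7]
ee_rot: [179.9, -0.0, 97.9]
force: [0.6, -0.1, -2.6]
gripper_width: 48.8
gripper_force: 15.0
```

Call:
send_rows([
  [0,0,0,0,0,0,0.3],
  [0,0,0,0,0,0,0.4],
  [0,0,0,0,0,0,0.4],
  [0,0,0,0,0,0,0.4],
  [0,0,0.04,0,0,0,0.4],
  [0,0,0.12,0,0,0,0.4],
  [0,0,0.22,0,0,0,0.4],
  [-0.05,-0.05,0.32,0,0,0,0.4],
  [-0.1,-0.12,0.4,0,0,0,0.4],
  [-0.15,-0.2,0.4,0,0,0,0.4],
  [-0.15,-0.22,0.4,0,0,0,0.4],
  [-0.15,-0.22,0.4,0,0,0,0.4],
])

```text
time_s: 43.92
ee_pos: [554.9, 98.8, 263.0]
ee_rot: [180.0, -0.0, 97.8]
force: [-0.2, 1.0, 0.1]
gripper_width: 63.8
gripper_force: 0.0
```

```bash
python3 - <<'E'
from h import *
f=grab("wrist"); save(f,"w11.png"); s=env.state(); print(s["ee_pos"],s["ee_rot"],s["qpos"].round(1))
P=pts(f);X,Y,Z=[P[...,i] for i in range(3)]
for c in big((X>570)&(X<690)&(Y>150)&(Y<340)&(Z>84)&(Z<96),60): print("tray col",cv2.minEnclosingCircle(P[c][:,:2].astype(np.float32)),np.median(Z[c]))
for c in big((X>430)&(X<590)&(Y>150)&(Y<300)&(Z>124)&(Z<135),60): print("mandrel",np.mean(P[c],0).round(1))
E
```

```text
[555.09763266  99.46846409 262.67633754] [-1.79996189e+02 -3.76398853e-02  9.78719921e+01] [ 9.  15.3 83.7  0.  81.   1.1]
tray col ((622.592529296875, 268.9197082519531), 25.067014694213867) 90.5061722829476
tray col ((630.2091674804688, 209.70144653320312), 24.944482803344727) 90.56127659376898
mandrel [475.8 254.  128.9]
mandrel [553.4 202.5 129.2]
mandrel [484.4 191.8 129.1]
```

View pics/w11.png

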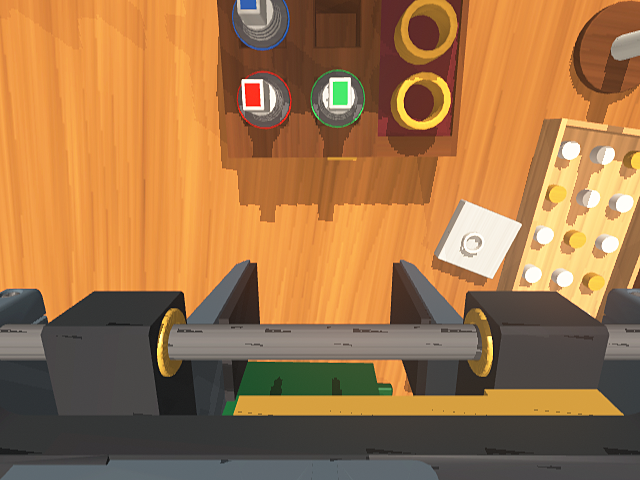

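All three mandrels and both collars (422,100 and 425,25) are home at the right heights. Next I'll go over and behind the lid with the fingers shut.

Call:
send_rows([
  [0,0,0.07,0,0,0,-1],
  [0,0,0.1,0,0,0,-1],
  [-0.01,0.1,0.1,0,0,0,-1],
  [-0.02,0.2,0.1,0,0,0,-1],
  [-0.03,0.3,0.1,0,0,0,-1],
  [-0.04,0.4,0.1,0,0,0,-1],
  [-0.05,0.5,0.1,0,0,0,-1],
  [-0.06,0.6,0.1,0,0,0,-1],
  [-0.07,0.7,0.1,0,0,0,-1],
  [-0.076,0.784,0.1,0,0,0,-1],
  [-0.076,0.784,0.1,0,0,0,-1],
  [-0.076,0.784,0.1,0,0,0,-1],
], squeeze=30)

```text
time_s: 45.48
ee_pos: [516.5, 491.2, 312.0]
ee_rot: [-179.9, 0.1, 97.9]
force: [1.0, 0.5, 0.4]
gripper_width: 1.0
gripper_force: 0.0
```

```bash
python3 - <<'E'
from h import *
s=env.state(); print(s["ee_pos"],s["ee_rot"],s["qpos"].round(1))
f=grab("scene"); save(f,"s12.png"); P=pts(grab("wrist"))
X,Y,Z=[P[...,i] for i in range(3)]
for u in(200,320): print([tuple(P[v,u].round(0)) for v in range(250,330,10)])
P=pts(f);X,Y,Z=[P[...,i] for i in range(3)]
m=(Z>200)&(Z<262)&(X>400)&(X<660)&(Y>320)&(Y<520); print(np.nanmin(P[m],0),np.nanmax(P[m],0))
E
```

```text
[516.4846581  491.17079756 312.04370352] [-1.79943530e+02  7.83939388e-02  9.79269705e+01] [42.7 30.  54.1 -0.  96.  34.7]
[(np.float64(358.0), np.float64(382.0), np.float64(0.0)), (np.float64(358.0), np.float64(367.0), np.float64(-1.0)), (np.float64(359.0), np.float64(352.0), np.float64(1.0)), (np.float64(423.0), np.float64(435.0), np.float64(217.0)), (np.float64(429.0), np.float64(436.0), np.float64(237.0)), (np.float64(430.0), np.float64(427.0), np.float64(237.0)), (np.float64(430.0), np.float64(420.0), np.float64(239.0)), (np.float64(431.0), np.float64(412.0), np.float64(240.0))]
[(np.float64(523.0), np.float64(404.0), np.float64(-1.0)), (np.float64(520.0), np.float64(432.0), np.float64(121.0)), (np.float64(513.0), np.float64(505.0), np.float64(346.0)), (np.float64(513.0), np.float64(505.0), np.float64(357.0)), (np.float64(513.0), np.float64(505.0), np.float64(368.0)), (np.float64(514.0), np.float64(505.0), np.float64(378.0)), (np.float64(514.0), np.float64(505.0), np.float64(386.0)), (np.float64(514.0), np.float64(505.0), np.float64(392.0))]
[409.98486564 347.90594118 200.09154036] [652.19859866 469.8971758  254.29397705]
```

View pics/s12.png

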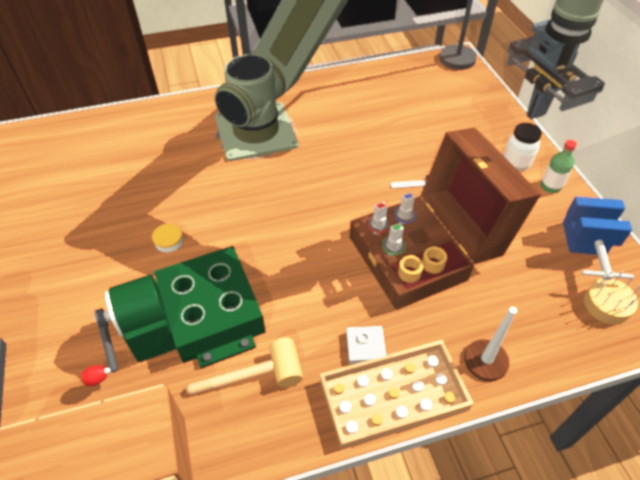

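The shut gripper is behind the lid with clearance. I'll lower it to about 212 mm and push along the case's −y.

Call:
send_rows([
  [0,0,-0.1,0,0,0,-1],
  [0,0,-0.2,0,0,0,-1],
  [0,0,-0.2,0,0,0,-1],
  [0.005,-0.035,-0.2,0,0,0,-1],
  [0.01,-0.07,-0.2,0,0,0,-1],
  [0.015,-0.1,-0.2,0,0,0,-1],
  [0.019,-0.13,-0.2,0,0,0,-1],
  [0.023,-0.16,-0.2,0,0,0,-1],
])

```text
time_s: 46.58
ee_pos: [528.4, 421.4, 227.0]
ee_rot: [179.1, -1.7, 97.9]
force: [-14.3, 18.5, 46.2]
gripper_width: 0.8
gripper_force: 23.3
```

Call:
send_rows([
  [0,0.01,0.01,0,0,0,-1],
  [0,0.01,0.02,0,0,0,-1],
])

```text
time_s: 46.82
ee_pos: [528.8, 417.5, 228.2]
ee_rot: [179.6, -0.4, 97.9]
force: [0.2, 0.4, 0.3]
gripper_width: 0.7
gripper_force: 0.0
```

```bash
python3 - <<'E'
from h import *
s=env.state(); print(s["ee_pos"],s["ee_rot"],s["force"],s["qpos"].round(1))
f=grab("scene"); cv2.imwrite("pics/s13.png",cv2.resize(f["pixels"][60:320,330:640,::-1],None,fx=2,fy=2,interpolation=cv2.INTER_CUBIC))
P=pts(f);X,Y,Z=[P[...,i] for i in range(3)]
for v,u in((132,455),(150,480),(172,500),(185,515),(200,533)): print(u,v,P[v,u].round(0))
E
```

```text
[528.80618023 417.50633519 228.24366684] [179.59381875  -0.35634786  97.91239193] [0.23699317 0.39644568 0.27801406] [37.3 26.2 72.   0.1 81.3 29.3]
455 132 [430. 375. 251.]
480 150 [498. 401. 251.]
500 172 [571. 408. 253.]
515 185 [610. 422. 248.]
533 200 [472. 629.   1.]
```

View pics/s13.png

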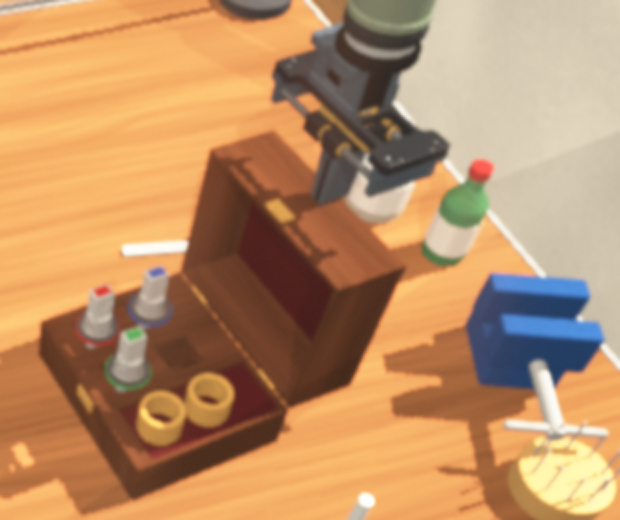

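The lid has swung to about 85° and the force has gone. It was hinge damping from pushing too fast, so I'll push on more slowly.

Call:
send_rows([
  [0.002,-0.015,0,0,0,0,-1],
  [0.004,-0.03,0,0,0,0,-1],
  [0.006,-0.045,0,0,0,0,-1],
  [0.008,-0.06,0,0,0,0,-1],
  [0.01,-0.075,0,0,0,0,-1],
  [0.012,-0.09,0,0,0,0,-1],
])

```text
time_s: 47.62
ee_pos: [534.7, 381.4, 238.3]
ee_rot: [179.0, -1.6, 98.0]
force: [-13.8, 13.7, 49.7]
gripper_width: 0.5
gripper_force: 24.4
```

The shut fingers were sticking to the face as it rose, so a flat push lifts the tool. I'll follow the lid's arc instead.

Call:
send_rows([
  [0.001,0,0.03,0,0,0,-1],
  [0.001,-0.01,0.032,0,0,0,-1],
  [0.004,-0.028,0.031,0,0,0,-1],
  [0.007,-0.047,0.03,0,0,0,-1],
  [0.009,-0.065,0.029,0,0,0,-1],
  [0.012,-0.084,0.027,0,0,0,-1],
])

```text
time_s: 48.38
ee_pos: [540.0, 330.6, 241.3]
ee_rot: [179.8, -0.4, 97.9]
force: [-6.9, 1.4, 27.3]
gripper_width: 0.4
gripper_force: 12.5
```

```bash
python3 - <<'E'
from h import *
s=env.state(); print(s["ee_pos"],s["ee_rot"],s["force"],s["torque"])
f=grab("scene"); cv2.imwrite("pics/s14.png",cv2.resize(f["pixels"][60:320,330:640,::-1],None,fx=2,fy=2,interpolation=cv2.INTER_CUBIC))
P=pts(f)
for v,u in ((140,452),(160,475),(200,520),(210,530)): print(u,v,P[v,u].round(0))
E
```

```text
[539.95859276 330.58857874 241.29550331] [179.77655562  -0.40373204  97.88572735] [-6.93353264  1.43277595 27.29621326] [0.72306583 1.4184807  0.05907602]
452 140 [470. 345. 269.]
475 160 [291. 555.  -1.]
520 200 [462. 597.   0.]
530 210 [498. 607.  -3.]
```

View pics/s14.png

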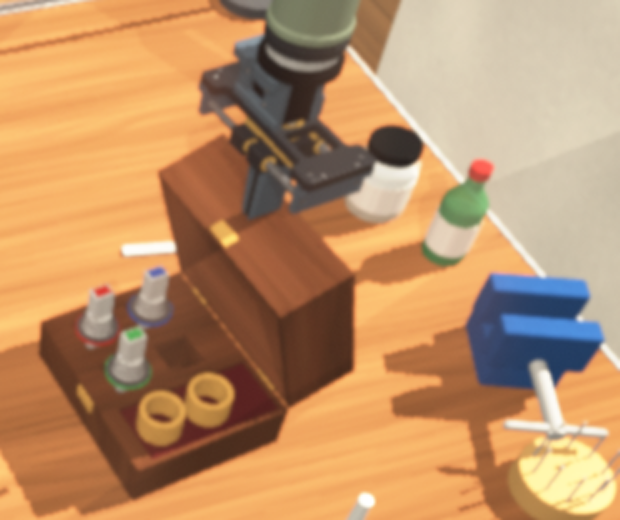

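The fingertip has ridden onto the lid's upright front wall; the lid stands at about 88°, with the finger on top of it. I'll lift off, go back behind, tilt the tool 30° so the tips lead, and push lower on the flat outer face.

Call:
send_rows([
  [0,0,0.04,0,0,0,-1],
  [0,0,0.1,0,0,0,-1],
  [0,0.02,0.14,0,0,0,-1],
  [-0.015,0.1,0.14,0,0,0,-1],
  [-0.03,0.2,0.14,0,0,0,-1],
  [-0.04,0.28,0.14,0,0,0,-1],
  [-0.04,0.28,0.14,-0.17,-0.023,0,-1],
  [-0.04,0.28,0.14,-0.33,-0.047,0,-1],
  [-0.04,0.28,0.14,-0.495,-0.07,0,-1],
  [-0.04,0.28,0.14,-0.495,-0.07,0,-1],
  [-0.04,0.28,0.14,-0.495,-0.07,0,-1],
])

```text
time_s: 49.8
ee_pos: [520.8, 467.8, 306.0]
ee_rot: [180.0, 30.0, 97.8]
force: [-0.5, -0.3, 2.0]
gripper_width: 0.3
gripper_force: 0.0
```

```bash
python3 - <<'E'
from h import *
s=env.state(); print(s["ee_pos"],s["ee_rot"],s["force"],s["qpos"].round(1)); print(Ro.from_euler('xyz',s["ee_rot"],degrees=True).as_matrix().round(2))
for n in("top","scene"):
  f=grab(n); P=pts(f); X,Y,Z=[P[...,i] for i in range(3)]
  d=P-np.array([552,243.7,0]); xc=.99*d[...,0]+.141*d[...,1]; yc=-.141*d[...,0]+.99*d[...,1]
  for lo,hi in((-110,-60),(70,110)):
    m=(xc>lo)&(xc<hi)&(yc>60)&(yc<230)&(Z>200)&(Z<285); print(n,lo,m.sum(),[np.nanpercentile(a[m],[1,50,99]).round(0).tolist() for a in (yc,Z)] if m.any() else "")
E
```

```text
[520.84512109 467.833603   306.02421733] [179.96284927  29.9747411   97.81804047] [-0.53803993 -0.28382463  2.04265979] [ 51.6  42.3  39.  -24.2 118.2  35.9]
[[-0.12  0.99  0.07]
 [ 0.86  0.14 -0.49]
 [-0.5   0.   -0.87]]
top -110 717 [[61.0, 89.0, 130.0], [229.0, 260.0, 271.0]]
top 70 561 [[61.0, 90.0, 131.0], [224.0, 260.0, 271.0]]
scene -110 513 [[60.0, 87.0, 116.0], [249.0, 260.0, 270.0]]
scene 70 536 [[61.0, 88.0, 115.0], [249.0, 260.0, 270.0]]
```

Lid now at about 74°. Descending behind it and pushing along the arc, slowly.

Call:
send_rows([
  [0,0,-0.1,0,0,0,-1],
  [0,0,-0.2,0,0,0,-1],
  [0,0,-0.215,0,0,0,-1],
  [0.006,-0.04,-0.215,0,0,0,-1],
  [0.012,-0.08,-0.215,0,0,0,-1],
  [0.016,-0.11,-0.215,0,0,0,-1],
  [0.018,-0.125,-0.215,0,0,0,-1],
  [0.02,-0.14,-0.215,0,0,0,-1],
  [0.022,-0.155,-0.21,0,0,0,-1],
  [0.025,-0.17,-0.208,0,0,0,-1],
  [0.027,-0.185,-0.205,0,0,0,-1],
  [0.029,-0.2,-0.202,0,0,0,-1],
  [0.03,-0.21,-0.202,0,0,0,-1],
])

```text
time_s: 51.52
ee_pos: [535.3, 364.0, 205.8]
ee_rot: [179.9, 29.9, 97.9]
force: [0.6, 1.6, 0.9]
gripper_width: 0.4
gripper_force: 1.2
```

```bash
cat > lid.py <<'E'
from h import *
s=env.state(); print(s["ee_pos"].round(1),s["force"].round(1))
d=s["ee_pos"]-np.array([552,243.7,0]); print("tcp case y",(-.141*d[0]+.99*d[1]).round(1))
for n in("top","scene"):
  f=grab(n); P=pts(f); Z=P[...,2]
  d=P-np.array([552,243.7,0]); xc=.99*d[...,0]+.141*d[...,1]; yc=-.141*d[...,0]+.99*d[...,1]
  for lo,hi in((-112,-85),(85,112)):
    m=(xc>lo)&(xc<hi)&(yc>-110)&(yc<180)&(Z>135)&(Z<275)
    if m.any(): i=np.argmax(np.where(m,Z,0)); print(n,lo,"edge y,z",yc.flat[i].round(0),np.nanpercentile(Z[m],99).round(0), "ymin,zmin",yc[m].min().round(0),Z[m].min().round(0))
E
python3 lid.py
```

```text
[535.3 364.  205.8] [0.6 1.6 0.9]
tcp case y 121.5
top -112 edge y,z 97.0 271.0 ymin,zmin 28.0 139.0
top 85 edge y,z 104.0 271.0 ymin,zmin 28.0 135.0
scene -112 edge y,z 99.0 270.0 ymin,zmin 24.0 135.0
scene 85 edge y,z 101.0 270.0 ymin,zmin 25.0 137.0
```

Call:
send_rows([
  [0.003,-0.02,0,0,0,0,-1],
  [0.006,-0.04,-0.002,0,0,0,-1],
  [0.009,-0.06,-0.004,0,0,0,-1],
  [0.012,-0.082,-0.008,0,0,0,-1],
  [0.014,-0.1,-0.013,0,0,0,-1],
  [0.017,-0.12,-0.02,0,0,0,-1],
  [0.02,-0.138,-0.026,0,0,0,-1],
  [0.022,-0.155,-0.032,0,0,0,-1],
  [0.024,-0.17,-0.041,0,0,0,-1],
  [0.026,-0.185,-0.05,0,0,0,-1],
  [0.028,-0.2,-0.06,0,0,0,-1],
  [0.031,-0.215,-0.072,0,0,0,-1],
  [0.033,-0.229,-0.082,0,0,0,-1],
])

```text
time_s: 53.25
ee_pos: [551.6, 249.1, 164.0]
ee_rot: [179.9, 30.0, 97.9]
force: [-0.9, -1.0, 0.4]
gripper_width: 0.4
gripper_force: 0.4
```

```bash
python3 lid.py
```

```text
[551.6 249.1 164. ] [-0.9 -1.   0.4]
tcp case y 5.4
top -112 edge y,z 103.0 209.0 ymin,zmin -80.0 135.0
top 85 edge y,z 105.0 209.0 ymin,zmin -80.0 135.0
scene -112 edge y,z -60.0 201.0 ymin,zmin -82.0 135.0
scene 85 edge y,z 100.0 272.0 ymin,zmin -82.0 135.0
```

Call:
send_rows([
  [0.001,-0.01,-0.01,0,0,0,-1],
  [0.003,-0.02,-0.02,0,0,0,-1],
  [0.004,-0.03,-0.026,0,0,0,-1],
  [0.004,-0.03,-0.026,0,0,0,-1],
  [0.004,-0.03,0.02,0,0,0,-1],
  [0.004,-0.03,0.1,0,0,0,-1],
  [0.004,-0.03,0.2,0,0,0,-1],
  [0.004,-0.1,0.3,0,0,0,-1],
  [0.004,-0.2,0.3,0,0,0,-1],
  [0.004,-0.3,0.3,0,0,0,-1],
  [0.004,-0.4,0.3,0,0,0,-1],
  [0.004,-0.5,0.3,0,0,0,-1],
  [0.004,-0.5,0.3,0,0,0,-1],
  [0.004,-0.5,0.3,0,0,0,-1],
  [0.004,-0.5,0.3,0,0,0,-1],
  [0.004,-0.5,0.3,0,0,0,-1],
])

```text
time_s: 55.35
ee_pos: [553.9, 0.7, 314.4]
ee_rot: [179.9, 30.0, 98.0]
force: [-0.2, 1.3, -0.3]
gripper_width: 0.6
gripper_force: 0.0
```

```bash
cat > shut.py <<'E'
from h import *
s=env.state(); print(s["time_s"],s["ee_pos"].round(1),s["force"].round(1))
for n in("top","scene"):
  P=pts(grab(n)); Z=P[...,2]; d=P-np.array([552,243.7,0]); xc=.99*d[...,0]+.141*d[...,1]; yc=-.141*d[...,0]+.99*d[...,1]
  m=(abs(xc)<105)&(abs(yc)<85)&(Z>100)&(Z<300); c=np.polyfit(yc[m],Z[m],1); print(n,m.sum(),"slope",c.round(4),"z front",np.median(Z[m&(yc<-70)]),"back",np.median(Z[m&(yc>65)]))
E
python3 shut.py
```

```text
55.35 [553.9   0.7 314.4] [-0.2  1.3 -0.3]
top 576 slope [5.400000e-03 1.466709e+02] z front 146.13065295166155 back 147.0543276985461
scene 5793 slope [-1.000000e-04  1.463462e+02] z front 146.14815462244303 back 146.20025459145666
```

The lid lies flat: slope is about 0, with its top at 146 mm front and back. The arm is clear, so I'm handing in.

```bash
python3 -c "
from workcell import env
print(env.job_done())"
```

```text
the job is handed in; nothing more can be done
None
```

Job handed in at about 55 s: the three mandrels are home in pockets, both collars are in the tray and the lid measured shut; the hand-in returned no verdict, the first collar grip at 35 N closed the fingers through its wall without moving it, the first lid pushes reached about 50 N on the wrist, and I viewed 16 pictures, over the limit of 14.

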